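Line up the salt jars by height

TASK

Line the four cork-stoppered glass jars up on the low shelf in order of height, one upright in the middle of each cork coaster, with the tallest on the coaster nearest the red colander and the shortest on the one farthest from it. Set each jar down gently, do not drop it or knock it over, and leave the colander and the white spoon rest where they are.

Things in the scene. Friction and masses are not known exactly. Their poses are not given: they have to be found in the camera images.
- jar_a: Shortest of four cork-stoppered clear glass jars with white salt inside: an upright glass cylinder 40 mm in diameter, 62 mm tall including the slightly narrower cork (fixed in the glass) that makes up the top 14 mm. Origin: centre of its underside; z up its axis.
- jar_b: Second shortest of four cork-stoppered clear glass jars with white salt inside: an upright glass cylinder 45 mm in diameter, 84 mm tall including the slightly narrower cork (fixed in the glass) that makes up the top 16 mm. Origin: centre of its underside; z up its axis.
- jar_c: Second tallest of four cork-stoppered clear glass jars with white salt inside: an upright glass cylinder 50 mm in diameter, 106 mm tall including the slightly narrower cork (fixed in the glass) that makes up the top 18 mm. Origin: centre of its underside; z up its axis.
- jar_d: Tallest of four cork-stoppered clear glass jars with white salt inside: an upright glass cylinder 55 mm in diameter, 128 mm tall including the slightly narrower cork (fixed in the glass) that makes up the top 20 mm. Origin: centre of its underside; z up its axis.
- coaster_1: Round cork coaster, 84 mm in diameter and 6 mm thick, fixed on a low wooden shelf board (110 x 410 mm, its top 18 mm above the counter), first from the left (+y) end in a straight row of four, 96 mm apart. Origin: centre of its underside (its top is 6 mm higher, 24 mm above the counter); x across the board away from the robot, y along the row to the left.
- coaster_2: Round cork coaster, 84 mm in diameter and 6 mm thick, fixed on a low wooden shelf board (110 x 410 mm, its top 18 mm above the counter), second from the left in a straight row of four, 96 mm apart. Origin: centre of its underside (its top is 6 mm higher, 24 mm above the counter); x across the board away from the robot, y along the row to the left.
- coaster_3: Round cork coaster, 84 mm in diameter and 6 mm thick, fixed on a low wooden shelf board (110 x 410 mm, its top 18 mm above the counter), third from the left in a straight row of four, 96 mm apart. Origin: centre of its underside (its top is 6 mm higher, 24 mm above the counter); x across the board away from the robot, y along the row to the left.
- coaster_4: Round cork coaster, 84 mm in diameter and 6 mm thick, fixed on a low wooden shelf board (110 x 410 mm, its top 18 mm above the counter), fourth, at the right (-y) end in a straight row of four, 96 mm apart. Origin: centre of its underside (its top is 6 mm higher, 24 mm above the counter); x across the board away from the robot, y along the row to the left.
- colander: Red colander, an open bowl 190 mm across the rim (228 mm over its two lugs) and 86 mm tall, loose on the counter off one end of the shelf board, left or right (a steel mixing bowl of like size is off the other end). Origin: centre of its underside.
- spoon_rest: White ceramic spoon rest, a shallow round dish 77 mm in diameter and 18 mm high with a spout-like tongue, loose on the counter among the jars. Origin: centre of the dish's underside; the tongue sticks out towards its own -x, to 80 mm from the origin.
Things that resemble listed ones, but are neither listed nor needed, are in the scene too. Leave any yellow look-alike of the jar_d alone. What is shaped like the jar_b but yellow is not meant.

How it is judged:
By the outcome, as a careful person would: the job done as asked, in the order asked, and still so for the second after the job is handed in, with the robot touching nothing.
It also fails if it takes over 117 s, if anything falls off the work surface, if the arm or the gripper's body presses on something with over 40 N, if the wrist force passes 120 N, or if a joint passes its speed limit or range.

ROBOT

A 6-joint arm with a two-finger parallel gripper is mounted at the origin on the work surface. World frame = base frame: x ahead of the robot, y to its left, z up, the work surface at z = 0. Lengths are in mm, angles in rad, forces in N, time in s.
With the tool pointing down it reaches from about 375 to 750 mm from the base axis. Payload 9 kg.
Tool frame: the origin (TCP) lies at the very end of the fingers, on their centre line; the grasp point (between the pads) lies manip.pinch_z behind it (manip.pinch_z is the distance from the TCP to the grasp point, in mm); z points along the fingers, x is the direction in which the jaws open and shut, and the axes are right-handed (so a half turn about z gives the same grasp; the last joint's range is limited). The gripper opens to 85 mm and grips with 20 to 120 N. Pads are 22 mm wide; open, the fingers measure 114 mm over their backs; the gripper's body (76 mm by 85 mm) begins 54 mm behind the grasp point. The pads swing forward as they close: fully open they stand 13 mm farther back than shut.
Start: joints at [1.064, 0.104, 0.097, 1.564, 0, 1.353], TCP at [170.885, 575.183, 231.331] pointing down, gripper open.
Joint ranges: [-2.99, 2.99], [-0.84, 1.86], [-1.1, 1.16], [-1.84, 2.11], [-1.51, 1.56], [-3.14, 3.14]. Speed limits (rad/s): [2.22, 2.22, 2.57, 3.14, 3.14, 3.14].

INTERFACE

Orientations are given as [roll, pitch, yaw] about the fixed x, y, z axes, in that order (R = Rz(yaw) Ry(pitch) Rx(roll)).
In Python, from plant import manip gives the robot as it stands.
- The arm moves only by the tool send_rows, never from a script. Its argument "moves" is a list of rows, each an object of numbers: "ax", "ay", "az": the turn, a rotation vector about the tool's x, y, z in degrees; "tx", "ty", "tz": the shift along the tool's x, y, z in m; "hand": the opening in per cent of the stroke, from 0 (shut) to 100 (fully open). In form: [{"ax": .., "ay": .., "az": .., "tx": .., "ty": .., "tz": .., "hand": ..}, ...]. A call has 1 to 5 rows; each row is the pose to reach, as a shift and turn from the pose commanded when the call began, along the tool's axes at that moment; what a row does not reach only later rows make up. A row lasts 1/12 s, in which the tool goes at most 41.7 mm and 7.16 degrees, less where a joint would pass 70% of its speed; a pose out of reach is approached as far as the arm can. A call with a gripper value outside its range is refused whole. The fingers move at their own pace and stop on an object; "squeeze" is the grip in N (left out, the last holds). Time passes only in rows, so rows that repeat a pose let the fingers close. It gives the time, the measured TCP pose, the force and the opening at its end, in the units of the state.
- manip.get_obs(): the state, without advancing time (a new reading comes with each control period).
- manip.camera(name): name is "side" or "top" or "wrist"; returns a dict with "image" (480x640x3 uint8, red, green, blue), "camera_matrix" (3x3 intrinsics, pixels), "xyz" and "orientation" of the camera in the world; the wrist camera has in their place "T_tool_cam" (4x4, takes a point from camera to tool coordinates, whose origin is the TCP and whose axes are the tool frame's). Camera axes: x right, y down, z forward; pixel columns grow to the right and rows downward; lengths in mm; the calibration is good to about 2 mm. A picture is of the moment at which its call begins: read the wrist's pose just before it. There is no depth.
- manip.close_job(): hands the job in, once; it reports no verdict.
Trained networks look in a picture, given as the dict that the camera call returned (one of the last four; its "shot" number tells which), for a name from the list of things; names that differ only in an ending like _2 or _b are one class to them, and where a whole thing is asked for, a point or a joint stands for the part that bears it (a point fixed in the world has none). Each returns a list of dicts, best first, with "confidence" (0 to 1); they miss things now and then, are a little off and sometimes report something else, mostly with a low value. They report only what shows in the picture. A call takes as long as a camera call. They do not tell look-alikes from the thing itself.
- manip.recognise(picture, label): "centre" ([column, row] as shares, 0 to 1, of the picture: columns of its width, rows of its height, amid what is visible of it).
- manip.pinpoint(picture, label): "centre" ([column, row] as shares, 0 to 1, of the picture: columns of its width, rows of its height: a listed point, or the origin of a listed thing).
The state is a dict: "t": time; "qpos": joint angles; "joint_vel": joint speeds; "tau": joint torques, N m; "tcp_pos": TCP position; "tool_rot": TCP orientation; "ft_force": force on the tool from outside, world axes, zero at the start; "torque": the same for the moment, N m; "opening": finger opening in mm.
Only numpy, scipy, OpenCV 4.12 (cv2) and the standard library are available. Lean on these libraries where they do the work, as an engineer would, in place of code of your own. Each camera call takes 0.05 s, during which the arm holds its last target.

## Working session

There is one attempt and no reset: what is moved stays moved. The work goes in short steps, Python scripts to look and compute and a tool call to move; the robot and the scene stay as the last step left them, time stands still between calls to the robot, and variables do not carry over. Pictures are saved under pics/ and viewed, and the job is handed in when it is done.

Besides the shell and the picture viewer there is one more tool, called after "Request:" as a command line: name --argument value ..., lists and objects as JSON in quotes. send_rows: Moves the arm, as the interface text tells. Its arguments: {"type":"object","properties":{"moves":{"type":"array","items":{"type":"object","properties":{"ax":{"type":"number"},"ay":{"type":"number"},"az":{"type":"number"},"tx":{"type":"number"},"ty":{"type":"number"},"tz":{"type":"number"},"hand":{"type":"number"}}}},"squeeze":{"type":"number"}},"required":["moves"]}

```bash
ls; mkdir -p pics; python3 - <<'E'
from plant import manip
import cv2,json
print(manip.pinch_z, manip.get_obs())
for n in ("top","side"):
    p=manip.camera(n); cv2.imwrite(f"pics/{n}0.png",p["image"][:,:,::-1])
    print({k:v for k,v in p.items() if k!="image"})
E
```

```text
pics
18.700000000000003 {'t': 0.0, 'qpos': array([ 1.06427673e+00,  1.04724776e-01,  9.64737238e-02,  1.56388717e+00,
       -3.36350135e-05,  1.35310682e+00]), 'joint_vel': array([-0.00011671,  0.0001487 ,  0.00067396,  0.00079282,  0.00139933,
        0.00162819]), 'tau': array([ 2.83577137e-04, -5.56928551e+01,  5.03652978e+01,  1.68681750e-02,
       -2.94556421e-04, -1.26081737e-06]), 'tcp_pos': array([170.72984752, 574.85334892, 230.50985387]), 'tool_rot': array([-3.14133568e+00,  1.31748934e-03,  1.28196642e+00]), 'ft_force': array([-0.1939934 , -0.2824335 ,  0.92088862]), 'torque': array([ 0.00547931,  0.03700359, -0.00784998]), 'opening': 85.5811260151652}
{'camera_matrix': array([[605.7411417 ,   0.        , 314.44103905],
       [  0.        , 605.7411417 , 241.52583722],
       [  0.        ,   0.        ,   1.        ]]), 'xyz': array([ 207.57265863,   -6.07180017, 1447.34446884]), 'orientation': array([-2.92732758, -0.00383802, -1.52079241]), 'shot': 1}
{'camera_matrix': array([[476.6233658 ,   0.        , 316.9671795 ],
       [  0.        , 476.6233658 , 240.03796538],
       [  0.        ,   0.        ,   1.        ]]), 'xyz': array([  22.26378085, -491.85441257,  810.80723794]), 'orientation': array([-2.40240626, -0.01018909, -0.7330836 ]), 'shot': 2}
```

View pics/top0.png

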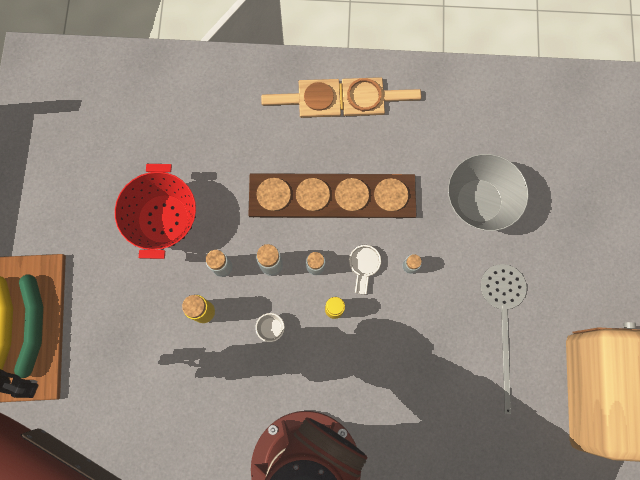

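View pics/side0.png

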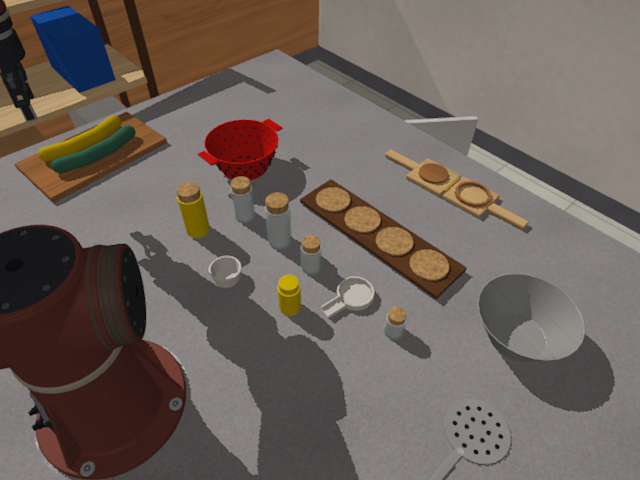

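```bash
cat > h.py <<'E'
from plant import manip
import numpy as np, cv2
from scipy.spatial.transform import Rotation as R
def rot(e): return R.from_euler('xyz',e).as_matrix()
def ray(p,uv):
    K=p["camera_matrix"]; d=np.linalg.inv(K)@np.array([uv[0],uv[1],1.]); return rot(p["orientation"])@d, p["xyz"]
def onz(p,uv,z):
    d,o=ray(p,uv); return o+d*(z-o[2])/d[2]
def proj(p,X):
    c=rot(p["orientation"]).T@(np.array(X)-p["xyz"]); q=p["camera_matrix"]@c; return q[:2]/q[2]
E
python3 - <<'E'
from h import *
P={n:manip.camera(n) for n in("top","side")}
for n,p in P.items():
  for l,z in (("jar_a",0),("coaster_1",18),("colander",0),("spoon_rest",0)):
    for f in ("pinpoint",):
      for r in getattr(manip,f)(p,l):
        uv=np.array(r["centre"])*[640,480]
        print(n,l,f,round(r["confidence"],2),uv.round(1),onz(p,uv,z).round(1)[:2])
im=P["side"]["image"][160:350,160:480]
cv2.imwrite("pics/crop1.png",cv2.resize(im,None,fx=2.5,fy=2.5,interpolation=cv2.INTER_CUBIC)[:,:,::-1])
im=P["top"]["image"][160:340,170:440]
cv2.imwrite("pics/crop2.png",cv2.resize(im,None,fx=2.9,fy=2.9,interpolation=cv2.INTER_CUBIC)[:,:,::-1])
E
```

```text
top jar_a pinpoint 0.95 [220.7 267.2] [447.3 227.7]
top jar_a pinpoint 0.81 [271.6 264.7] [459.7 104.9]
top jar_a pinpoint 0.66 [204.8 312.7] [335.7 256.3]
top jar_a pinpoint 0.56 [408.7 266.2] [ 472.8 -227.3]
top coaster_1 pinpoint 0.92 [275.2 193.3] [634.7 106.3]
top coaster_1 pinpoint 0.82 [348.2 198. ] [631.9 -73.3]
top coaster_1 pinpoint 0.62 [313.2 190.4] [646.9  13.4]
top coaster_1 pinpoint 0.21 [270.  266.5] [452.  107.1]
top colander pinpoint 0.8 [163.9 221.9] [552.9 376.5]
top spoon_rest pinpoint 0.82 [365.3 257.4] [ 489.2 -121.4]
top spoon_rest pinpoint 0.74 [313.8 193. ] [645.7  11.9]
side jar_a pinpoint 0.95 [276.8 239.4] [455.  114.6]
side jar_a pinpoint 0.85 [198.1 230.4] [335.2 258.6]
side jar_a pinpoint 0.84 [390.6 331.6] [ 468.6 -224.5]
side jar_a pinpoint 0.81 [308.1 268.8] [451.7   1.6]
side jar_a pinpoint 0.78 [244.7 213.4] [450.3 232.6]
side jar_a pinpoint 0.69 [290.8 306.2] [360.7 -48.6]
side coaster_1 pinpoint 0.87 [394. 240.] [642.2 -75.2]
side coaster_1 pinpoint 0.86 [330.2 199.5] [625.7 118. ]
side coaster_1 pinpoint 0.67 [366. 222.] [635.9   6.3]
side coaster_1 pinpoint 0.57 [430.9 264.3] [ 648.8 -175.6]
side colander pinpoint 0.66 [245.3 164.6] [562.3 382.9]
side spoon_rest pinpoint 0.89 [355.  291.4] [ 485.2 -109.3]
```

View pics/crop1.png

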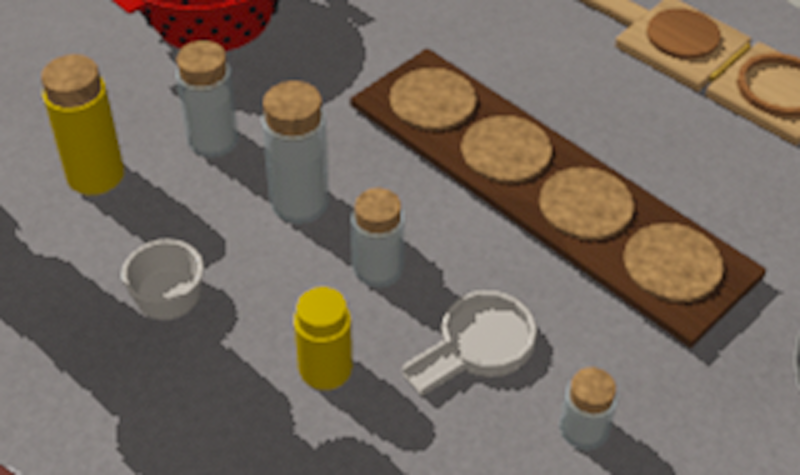

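View pics/crop2.png

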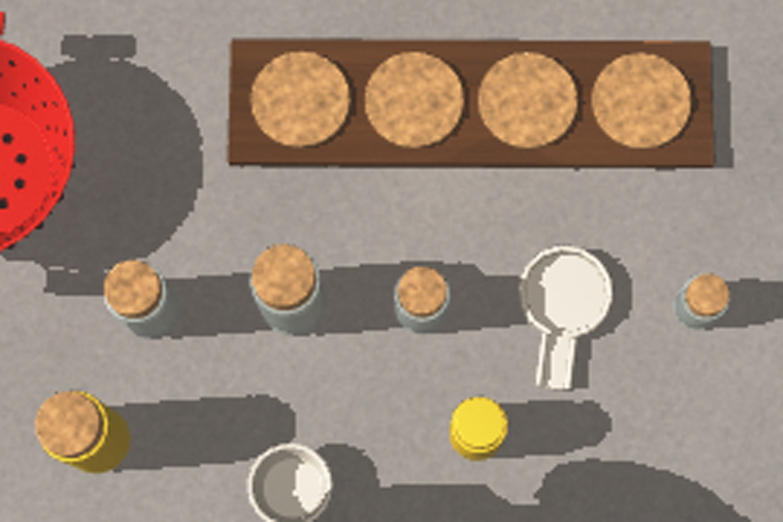

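Top view, clear jars by cork pixel: (268,256) is the tallest and so jar_d, (216,260) jar_c, (316,261) jar_b and (413,261) the shortest, jar_a. The yellow ones at (196,306) and (335,307) are look-alikes and stay put. The colander at (155,211) is on the left, so jar_d goes on coaster_1, then c, b and a on coasters 2, 3 and 4. Next I'll refine the positions from the cork and coaster outlines.

```bash
cat >> h.py <<'E'
from scipy.optimize import least_squares
def corkmask(im):
    h=cv2.cvtColor(im,cv2.COLOR_RGB2HSV)
    m=cv2.inRange(h,(10,70,90),(20,190,255))
    return cv2.morphologyEx(m,cv2.MORPH_OPEN,np.ones((2,2)))
def hullpts(p,x,y,r0,z0,r1,z1):
    a=np.linspace(0,2*np.pi,60,endpoint=False)
    P=[proj(p,(x+r*np.cos(t),y+r*np.sin(t),z)) for r,z in((r0,z0),(r1,z1)) for t in a]
    return cv2.convexHull(np.float32(P))
def cen(c):
    m=cv2.moments(c); return np.array([m['m10']/m['m00'],m['m01']/m['m00']]),m['m00']
def fit(p,x,y,rad,z0,z1):
    """blob of cork nearest predicted; fit x,y by centroid"""
    m=corkmask(p["image"]); n,lab,st,cc=cv2.connectedComponentsWithStats(m)
    q,A=cen(hullpts(p,x,y,rad,z0,rad,z1))
    k=[i for i in range(1,n) if st[i,4]>0.3*A]
    if not k: return None
    i=min(k,key=lambda i:np.hypot(*(cc[i]-q)))
    s=least_squares(lambda v:cen(hullpts(p,v[0],v[1],rad,z0,rad,z1))[0]-cc[i],[x,y],x_scale=10,diff_step=1e-3)
    return s.x.round(1),st[i,4],round(A),cc[i].round(1)
J={'d':(457,110,23.5,108,128),'c':(449,230,22,88,106),'b':(452,2,19.5,68,84),'a':(470,-226,17,48,62)}
C={1:(630,112),2:(637,10),3:(640,-75),4:(648,-176)}
E
python3 - <<'E'
from h import *
for n in("top","side"):
    p=manip.camera(n); cv2.imwrite(f"pics/m_{n}.png",corkmask(p["image"]))
    for j,v in J.items(): print(n,j,fit(p,*v))
    for j,v in C.items(): print(n,j,fit(p,*v,42,18,24))
E
```

```text
top d (array([458.1, 104.2]), np.int32(401), 380, array([268.4, 256.1]))
top c (array([446.7, 223.1]), np.int32(314), 329, array([216.3, 260.2]))
top b (array([460.2,  -2.7]), np.int32(232), 243, array([316.2, 261. ]))
top a (array([ 472.8, -232. ]), np.int32(176), 185, array([414.5, 262.2]))
top 1 (array([635.1, -34.9]), np.int32(6804), 910, array([332.7, 195.7]))
top 2 (array([635.1, -34.9]), np.int32(6804), 908, array([332.7, 195.7]))
top 3 (array([635.1, -34.9]), np.int32(6804), 909, array([332.7, 195.7]))
top 4 (array([635.1, -34.9]), np.int32(6804), 909, array([332.7, 195.7]))
side d (array([460.4, 110.5]), np.int32(346), 420, array([277.1, 201.8]))
side c (array([447.1, 227.1]), np.int32(255), 315, array([240.6, 184.7]))
side b (array([460. ,   0.6]), np.int32(243), 306, array([311.3, 244. ]))
side a (array([ 472.7, -228.9]), np.int32(259), 296, array([397.5, 316.4]))
side 1 (array([630.2, 111. ]), np.int32(689), 699, array([333.5, 199.5]))
side 2 (array([634.7,  15.7]), np.int32(774), 787, array([362.9, 219.5]))
side 3 (array([639.3, -79.7]), np.int32(877), 875, array([394.9, 241.2]))
side 4 (array([ 643.7, -175.4]), np.int32(993), 995, array([429.7, 264.9]))
```

```bash
sed -i 's/(10,70,90),(20,190,255)/(10,70,VMIN),(20,190,255)/; s/^def corkmask/VMIN=90\ndef corkmask/' h.py; python3 - <<'E'
import h
from h import *
p=manip.camera("top")
for vm in (130,150):
  h.VMIN=vm
  for j,v in C.items(): print(j,fit(p,*v,42,18,24))
w=manip.camera("wrist"); print(w["T_tool_cam"].round(3),w["camera_matrix"])
cv2.imwrite("pics/w0.png",w["image"][:,:,::-1])
E
```

```text
1 (array([630.2, 109.1]), np.int32(883), 910, array([273.9, 194.7]))
2 (array([634.7,  12.8]), np.int32(887), 908, array([313.2, 194.9]))
3 (array([639.1, -82.9]), np.int32(891), 909, array([352.3, 195.1]))
4 (array([ 643.6, -178.9]), np.int32(890), 909, array([391.5, 195.3]))
1 (array([630.4, 108.9]), np.int32(865), 910, array([273.9, 194.6]))
2 (array([634.8,  13. ]), np.int32(870), 908, array([313.2, 194.8]))
3 (array([639.3, -83.1]), np.int32(877), 909, array([352.4, 195. ]))
4 (array([ 643.7, -179.1]), np.int32(875), 909, array([391.6, 195.2]))
[[ 1.0000e+00 -0.0000e+00  1.0000e-03 -2.7500e-01]
 [-0.0000e+00  9.5900e-01  2.8200e-01 -7.1908e+01]
 [-1.0000e-03 -2.8200e-01  9.5900e-01 -1.4235e+02]
 [ 0.0000e+00  0.0000e+00  0.0000e+00  1.0000e+00]] [[352.83562205   0.         318.30174894]
 [  0.         352.83562205 241.02710618]
 [  0.           0.           1.        ]]
```

View pics/w0.png

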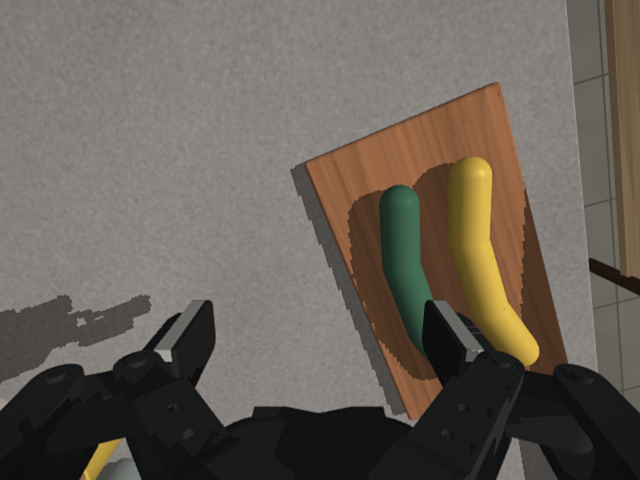

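```bash
cat >> h.py <<'E'
def go(x,y,z,yaw=0.0):
    o=manip.get_obs(); M=rot(o["tool_rot"]); T=rot([np.pi,0,yaw])
    d=M.T@(np.array([x,y,z])-o["tcp_pos"]); rv=np.degrees(R.from_matrix(M.T@T).as_rotvec())
    print("t%.2f"%o["t"],"tcp",o["tcp_pos"].round(1),"rpy",o["tool_rot"].round(3),"F",o["ft_force"].round(1),"open %.1f"%o["opening"],"q",o["qpos"].round(2))
    print("shift m",(d/1000).round(4),"turn",rv.round(2))
E
python3 -c "
from h import *
go(459,107.4,200)"
```

```text
t0.80 tcp [170.9 575.2 231.4] rpy [ 3.142 -0.     1.282] F [ 0.2 -0.  -0.2] open 85.4 q [1.06 0.1  0.1  1.56 0.   1.35]
shift m [-0.3664  0.4094  0.0313] turn [-0.000e+00 -1.000e-02  7.345e+01]
```

Request:
send_rows --moves '[{"tx": -0.018,"ty": 0.02,"tz": 0.0,"az": 5,"hand": 100},{"tx": -0.042,"ty": 0.047,"tz": 0.003,"az": 10,"hand": 100},{"tx": -0.068,"ty": 0.076,"tz": 0.005,"az": 16,"hand": 100},{"tx": -0.094,"ty": 0.105,"tz": 0.007,"az": 22,"hand": 100},{"tx": -0.12,"ty": 0.134,"tz": 0.01,"az": 28,"hand": 100}]'

```text
$.moves[0]: bad value
```

```bash
python3 -c "
from h import *
go(459,107.4,200)"
```

```text
t0.80 tcp [170.9 575.2 231.4] rpy [ 3.142 -0.     1.282] F [ 0.2 -0.  -0.2] open 85.4 q [1.06 0.1  0.1  1.56 0.   1.35]
shift m [-0.3664  0.4094  0.0313] turn [-0.000e+00 -1.000e-02  7.345e+01]
```

Request:
send_rows --moves '[{"ax": 0,"ay": 0,"tx": -0.018,"ty": 0.02,"tz": 0.0,"az": 5,"hand": 100},{"ax": 0,"ay": 0,"tx": -0.042,"ty": 0.047,"tz": 0.003,"az": 10,"hand": 100},{"ax": 0,"ay": 0,"tx": -0.068,"ty": 0.076,"tz": 0.005,"az": 16,"hand": 100},{"ax": 0,"ay": 0,"tx": -0.094,"ty": 0.105,"tz": 0.007,"az": 22,"hand": 100},{"ax": 0,"ay": 0,"tx": -0.12,"ty": 0.134,"tz": 0.01,"az": 28,"hand": 100}]'

```text
t: 1.22
tcp_pos: [265.6, 420.6, 221.3]
tool_rot: [3.142, -0.001, 0.789]
ft_force: [0.8, 0.3, 0.9]
opening: 85.1
```

```bash
python3 -c "
from h import *
go(459,107.4,200)"
```

```text
t1.22 tcp [265.6 420.6 221.3] rpy [ 3.142e+00 -1.000e-03  7.890e-01] F [0.8 0.3 0.9] open 85.1 q [ 0.74 -0.21 -0.23  1.56 -0.    1.53]
shift m [-0.086   0.3579  0.0213] turn [-1.00e-02 -4.00e-02  4.52e+01]
```

Request:
send_rows --moves '[{"ax": 0,"ay": 0,"tx": -0.009,"ty": 0.037,"tz": 0.002,"az": 5,"hand": 100},{"ax": 0,"ay": 0,"tx": -0.018,"ty": 0.075,"tz": 0.004,"az": 11,"hand": 100},{"ax": 0,"ay": 0,"tx": -0.027,"ty": 0.113,"tz": 0.006,"az": 17,"hand": 100},{"ax": 0,"ay": 0,"tx": -0.036,"ty": 0.15,"tz": 0.009,"az": 23,"hand": 100},{"ax": 0,"ay": 0,"tx": -0.045,"ty": 0.187,"tz": 0.011,"az": 29,"hand": 100}]'

```text
t: 1.63
tcp_pos: [367.5, 257.1, 210.4]
tool_rot: [-3.141, -0.001, 0.282]
ft_force: [0.8, 0.4, 0.4]
opening: 85.2
```

```bash
python3 -c "
from h import *
go(459,107.4,200)"
```

```text
t1.63 tcp [367.5 257.1 210.4] rpy [-3.141e+00 -1.000e-03  2.820e-01] F [0.8 0.4 0.4] open 85.2 q [ 0.32 -0.37 -0.38  1.56  0.    1.61]
shift m [0.0462 0.1692 0.0104] turn [-1.000e-02 -5.000e-02  1.617e+01]
```

Request:
send_rows --moves '[{"ax": 0,"ay": 0,"tx": 0.01,"ty": 0.036,"tz": 0.002,"az": 5,"hand": 100},{"ax": 0,"ay": 0,"tx": 0.02,"ty": 0.074,"tz": 0.004,"az": 9,"hand": 100},{"ax": 0,"ay": 0,"tx": 0.03,"ty": 0.11,"tz": 0.007,"az": 13,"hand": 100},{"ax": 0,"ay": 0,"tx": 0.04,"ty": 0.146,"tz": 0.009,"az": 16,"hand": 100},{"ax": 0,"ay": 0,"tx": 0.046,"ty": 0.169,"tz": 0.0104,"az": 16.2,"hand": 100}]'

```text
t: 2.05
tcp_pos: [460.2, 106.8, 199.8]
tool_rot: [3.141, -0.001, -0.001]
ft_force: [-0.6, 0.9, -0.3]
opening: 84.8
```

```bash
cat >> h.py <<'E'
def wrist():
    o=manip.get_obs(); w=manip.camera("wrist"); M=rot(o["tool_rot"]); T=w["T_tool_cam"]
    w["xyz"]=o["tcp_pos"]+M@T[:3,3]; w["orientation"]=R.from_matrix(M@T[:3,:3]).as_euler('xyz'); return w
E
python3 -c "
from h import *
w=wrist();w=wrist();cv2.imwrite('pics/w1.png',w['image'][:,:,::-1]);cv2.imwrite('pics/w1m.png',corkmask(w['image']))
print(fit(w,459,107,23.5,108,128),fit(w,460,-1,*J['b'][2:]))
go(459,107.4,200)"
```

```text
(array([460.3, 107.9]), np.int32(4596), 4439, array([316.8, 245.5])) (array([462.4,   1.1]), np.int32(1784), 1881, array([319.6, 349.2]))
t2.15 tcp [460.2 106.7 199.4] rpy [ 3.141  0.    -0.   ] F [-0.2  0.8  0. ] open 85.6 q [-0.05 -0.29 -0.34  1.53 -0.    1.52]
shift m [-0.0012 -0.0007 -0.0006] turn [ 0.03  0.01 -0.01]
```

View pics/w1.png

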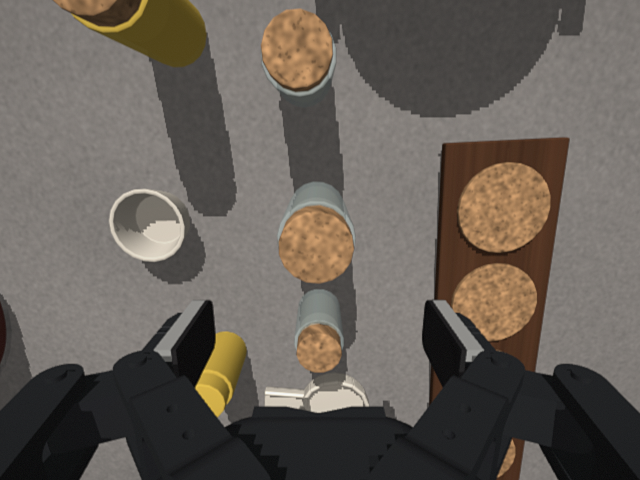

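View pics/w1m.png

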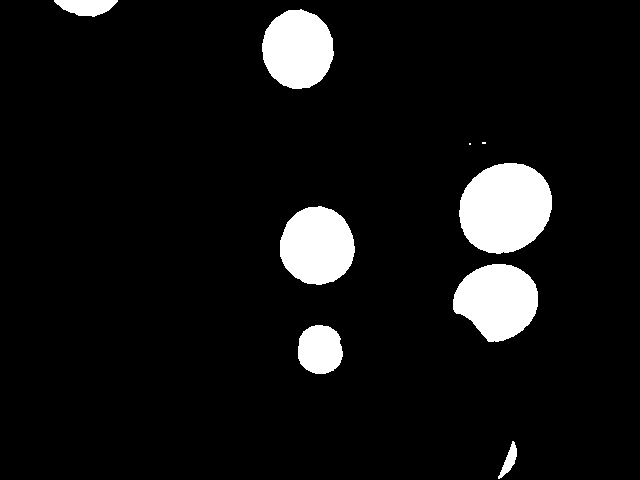

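```bash
python3 -c "
from h import *
import h
w=wrist(); h.VMIN=130
print('c1',fit(w,630,110,42,18,24),'c',fit(w,*J['c']),'d',fit(w,*J['d']))
go(460,107.8,63)"
```

```text
c1 (array([633. , 112.4]), np.int32(6272), 6671, array([506.2, 210.1])) c (array([448.5, 227.4]), np.int32(4187), 4906, array([299.6,  52.3])) d (array([460. , 107.8]), np.int32(4386), 4438, array([318.4, 248.7]))
t2.20 tcp [459.3 108.3 199.7] rpy [-3.141e+00  0.000e+00  1.000e-03] F [-0.7  0.6 -0. ] open 85.4 q [-0.05 -0.29 -0.34  1.53  0.    1.52]
shift m [0.0008 0.0005 0.1367] turn [-0.01  0.03  0.08]
```

Request:
send_rows --moves '[{"ax": 0,"ay": 0,"az": 0,"tx": 0,"ty": -0.001,"tz": 0.027,"hand": 100},{"ax": 0,"ay": 0,"az": 0,"tx": 0,"ty": -0.001,"tz": 0.055,"hand": 100},{"ax": 0,"ay": 0,"az": 0,"tx": 0,"ty": -0.001,"tz": 0.085,"hand": 100},{"ax": 0,"ay": 0,"az": 0,"tx": 0,"ty": -0.001,"tz": 0.113,"hand": 100},{"ax": 0,"ay": 0,"az": 0,"tx": 0,"ty": -0.001,"tz": 0.136,"hand": 100}]'

```text
t: 2.62
tcp_pos: [457.6, 111.9, 62.1]
tool_rot: [-3.141, 0.001, 0.006]
ft_force: [-0.4, 0.0, -0.3]
opening: 85.5
```

Request:
send_rows --moves '[{"ax": 0,"ay": 0,"az": 0,"tx": 0,"ty": 0,"tz": 0,"hand": 50},{"ax": 0,"ay": 0,"az": 0,"tx": 0,"ty": 0,"tz": 0,"hand": 50},{"ax": 0,"ay": 0,"az": 0,"tx": 0,"ty": 0,"tz": 0,"hand": 40},{"ax": 0,"ay": 0,"az": 0,"tx": 0,"ty": 0,"tz": 0,"hand": 40},{"ax": 0,"ay": 0,"az": 0,"tx": 0,"ty": 0,"tz": 0,"hand": 40}]' --squeeze 30

```text
t: 3.03
tcp_pos: [460.0, 110.9, 65.8]
tool_rot: [-3.141, -0.003, 0.005]
ft_force: [0.7, -0.5, 4.2]
opening: 54.6
```

```bash
python3 -c "
from h import *
go(460,107.8,63)"
```

```text
t3.03 tcp [460.  110.9  65.8] rpy [-3.141e+00 -3.000e-03  5.000e-03] F [ 0.7 -0.5  4.2] open 54.6 q [-0.04 -0.26 -0.55  1.28  0.    1.53]
shift m [-0.      0.0031  0.0028] turn [-0.01 -0.16  0.27]
```

Request:
send_rows --moves '[{"ax": 0,"ay": 0,"az": 0,"tx": 0,"ty": 0,"tz": -0.004,"hand": 40},{"ax": 0,"ay": 0,"az": 0,"tx": 0,"ty": 0,"tz": -0.014,"hand": 40},{"ax": 0,"ay": 0,"az": 0,"tx": 0,"ty": 0,"tz": -0.03,"hand": 40},{"ax": 0,"ay": 0,"az": 0,"tx": 0,"ty": 0,"tz": -0.046,"hand": 40},{"ax": 0,"ay": 0,"az": 0,"tx": 0,"ty": 0,"tz": -0.056,"hand": 40}]' --squeeze 40

```text
t: 3.45
tcp_pos: [459.4, 110.6, 122.3]
tool_rot: [-3.142, -0.002, 0.004]
ft_force: [0.8, -1.2, -1.9]
opening: 53.9
```

```bash
python3 -c "
from h import *
go(631,111,110)
w=wrist();cv2.imwrite('pics/w2.png',w['image'][:,:,::-1])
s=manip.camera('side');cv2.imwrite('pics/s2.png',s['image'][:,:,::-1])
go(631,111,110)
"
```

```text
t3.45 tcp [459.4 110.6 122.3] rpy [-3.142e+00 -2.000e-03  4.000e-03] F [ 0.8 -1.2 -1.9] open 53.9 q [-0.04 -0.29 -0.47  1.39  0.    1.52]
shift m [0.1716 0.0004 0.0126] turn [-0.   -0.1   0.25]
t3.55 tcp [460.1 110.6 122.3] rpy [ 3.142e+00 -3.000e-03  4.000e-03] F [ 0.4  0.1 -3.2] open 54.6 q [-0.04 -0.29 -0.47  1.38  0.    1.52]
shift m [0.1708 0.0004 0.0128] turn [ 0.   -0.2   0.25]
```

View pics/w2.png

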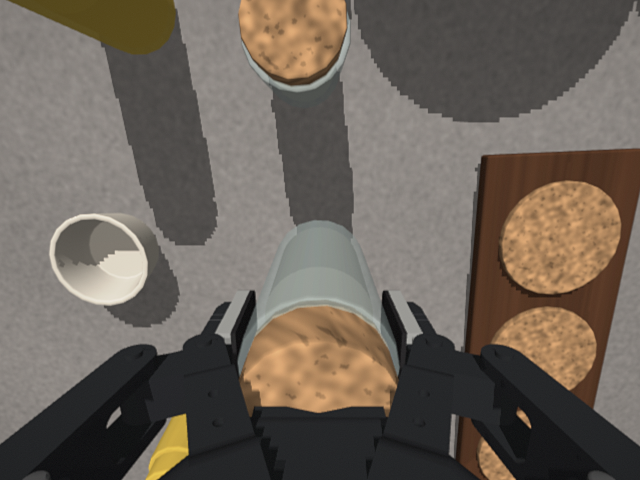

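View pics/s2.png

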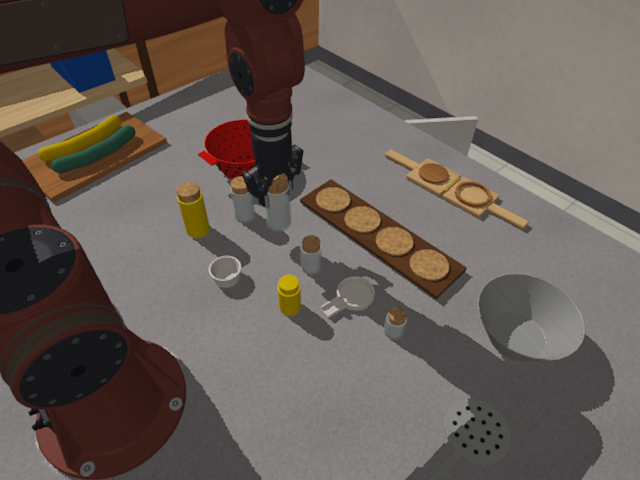

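```bash
python3 -c "
from h import *
w=wrist()
for u,v in((321,221),): print(onz(w,(u,v),56.4), w['xyz'])
go(631.5,113,120)
"
```

```text
[461.64041341 133.67221558  56.4       ] [459.13433055 182.18179428 264.60363714]
t3.60 tcp [459.5 110.6 120.8] rpy [-3.142e+00 -2.000e-03  4.000e-03] F [-0.5  0.1 -4.4] open 54.2 q [-0.04 -0.29 -0.47  1.38  0.    1.52]
shift m [ 0.172  -0.0016  0.0011] turn [-0.   -0.09  0.25]
```

Request:
send_rows --moves '[{"ax": 0,"ay": 0,"az": 0,"tx": 0.005,"ty": 0,"tz": 0,"hand": 40},{"ax": 0,"ay": 0,"az": 0,"tx": 0.018,"ty": 0,"tz": 0,"hand": 40},{"ax": 0,"ay": 0,"az": 0,"tx": 0.038,"ty": 0,"tz": 0,"hand": 40},{"ax": 0,"ay": 0,"az": 0,"tx": 0.063,"ty": -0.001,"tz": 0,"hand": 40},{"ax": 0,"ay": 0,"az": 0,"tx": 0.088,"ty": -0.002,"tz": 0,"hand": 40}]'

```text
t: 4.02
tcp_pos: [547.4, 113.1, 118.5]
tool_rot: [-3.141, 0.001, 0.004]
ft_force: [-0.9, 0.4, -2.4]
opening: 54.0
```

Request:
send_rows --moves '[{"ax": 0,"ay": 0,"az": 0,"tx": 0.025,"ty": 0,"tz": 0,"hand": 40},{"ax": 0,"ay": 0,"az": 0,"tx": 0.048,"ty": 0,"tz": 0,"hand": 40},{"ax": 0,"ay": 0,"az": 0,"tx": 0.068,"ty": 0,"tz": 0,"hand": 40},{"ax": 0,"ay": 0,"az": 0,"tx": 0.079,"ty": 0,"tz": 0,"hand": 40},{"ax": 0,"ay": 0,"az": 0,"tx": 0.083,"ty": 0,"tz": 0,"hand": 40}]'

```text
t: 4.43
tcp_pos: [630.7, 113.2, 117.8]
tool_rot: [-3.141, 0.002, 0.004]
ft_force: [0.2, -0.4, -3.6]
opening: 54.3
```

```bash
python3 -c "
from h import *
w=wrist();cv2.imwrite('pics/w3.png',w['image'][:,:,::-1])
w=wrist()
go(631.5,113,120)
"
```

```text
t4.53 tcp [629.5 113.4 118.4] rpy [-3.141e+00  2.000e-03  4.000e-03] F [-1.   0.8 -2.8] open 54.0 q [-0.03  0.24  0.04  1.37  0.    1.54]
shift m [ 0.002   0.0004 -0.0016] turn [-0.01  0.12  0.25]
```

View pics/w3.png

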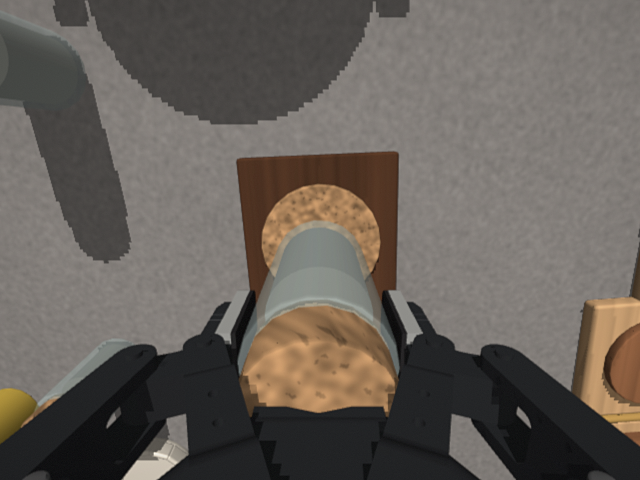

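```bash
python3 -c "
from h import *
w=wrist()
print('coaster back',onz(w,(321,184),24),'L',onz(w,(262,240),24),'R',onz(w,(381,240),24),'jar back',onz(w,(320,221),52.5),'jarL',onz(w,(276,260),52.5),onz(w,(364,260),52.5))
go(631.5,114,90)
"
```

```text
coaster back [630.6858775 155.1483553  24.       ] L [589.70564005 116.01494026  24.        ] R [672.83709655 116.43568485  24.        ] jar back [630.06197286 136.46077857  52.5       ] jarL [602.70156718 111.33566282  52.5       ] [657.69074606 111.62221976  52.5       ]
t4.58 tcp [629.1 113.5 118.8] rpy [-3.141e+00  2.000e-03  4.000e-03] F [-0.5  0.5 -3.7] open 53.9 q [-0.03  0.23  0.04  1.38  0.    1.54]
shift m [ 0.0025 -0.0005  0.0288] turn [-0.01  0.11  0.26]
```

Request:
send_rows --moves '[{"ax": 0,"ay": 0,"az": 0,"tx": 0.001,"ty": -0.0025,"tz": 0.006,"hand": 40},{"ax": 0,"ay": 0,"az": 0,"tx": 0.001,"ty": -0.0025,"tz": 0.013,"hand": 40},{"ax": 0,"ay": 0,"az": 0,"tx": 0.001,"ty": -0.0025,"tz": 0.019,"hand": 40},{"ax": 0,"ay": 0,"az": 0,"tx": 0.001,"ty": -0.0025,"tz": 0.023,"hand": 40},{"ax": 0,"ay": 0,"az": 0,"tx": 0.001,"ty": -0.0025,"tz": 0.025,"hand": 40}]'

```text
t: 5.0
tcp_pos: [629.9, 116.0, 93.7]
tool_rot: [-3.142, 0.001, 0.005]
ft_force: [0.3, -0.8, -3.2]
opening: 54.3
```

```bash
python3 -c "
from h import *
go(631.5,116,90)
w=wrist();cv2.imwrite('pics/w4.png',w['image'][:,:,::-1])
go(631.5,116,90)
"
```

```text
t5.00 tcp [629.9 116.   93.7] rpy [-3.142e+00  1.000e-03  5.000e-03] F [ 0.3 -0.8 -3.2] open 54.3 q [-0.02  0.25  0.01  1.33  0.    1.54]
shift m [0.0016 0.     0.0037] turn [-0.01  0.08  0.26]
t5.05 tcp [630.  116.   93.7] rpy [-3.141e+00  1.000e-03  4.000e-03] F [-0.5 -0.  -3.7] open 53.7 q [-0.02  0.25  0.01  1.33  0.    1.54]
shift m [0.0015 0.     0.0037] turn [-0.01  0.08  0.26]
```

View pics/w4.png

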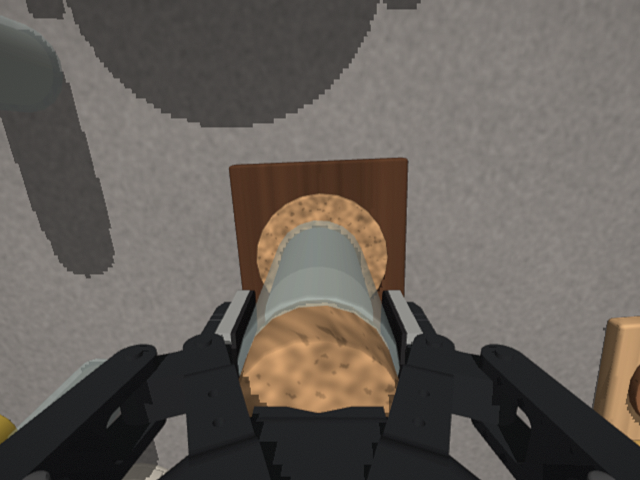

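```bash
python3 -c "
from h import *
w=wrist()
print('coaster back',onz(w,(322,194),24)-[0,42,0],'L',onz(w,(257,256),24),'R',onz(w,(387,256),24),'jar back',onz(w,(320,221.5),28)-[0,27.5,0])
go(631.5,116,90)
"
```

```text
coaster back [631.74236376 112.84580956  24.        ] L [590.80192981 115.19952904  24.        ] R [673.24570185 115.62089023  24.        ] jar back [630.61982418 111.27950613  28.        ]
t5.10 tcp [630.3 116.   94.3] rpy [-3.141e+00  1.000e-03  4.000e-03] F [ 0.6 -0.4 -2.9] open 54.3 q [-0.02  0.25  0.01  1.33  0.    1.54]
shift m [ 0.0012 -0.      0.0043] turn [-0.01  0.05  0.25]
```

Request:
send_rows --moves '[{"ax": 0,"ay": 0,"az": 0,"tx": 0.001,"ty": -0.001,"tz": 0.001,"hand": 40},{"ax": 0,"ay": 0,"az": 0,"tx": 0.001,"ty": -0.001,"tz": 0.002,"hand": 40},{"ax": 0,"ay": 0,"az": 0,"tx": 0.001,"ty": -0.001,"tz": 0.003,"hand": 40},{"ax": 0,"ay": 0,"az": 0,"tx": 0.001,"ty": -0.001,"tz": 0.0035,"hand": 40}]'

```text
t: 5.43
tcp_pos: [631.9, 117.0, 91.4]
tool_rot: [-3.141, -0.0, 0.004]
ft_force: [1.5, -0.7, -3.2]
opening: 54.0
```

Request:
send_rows --moves '[{"ax": 0,"ay": 0,"az": 0,"tx": 0,"ty": 0,"tz": 0.0005,"hand": 40},{"ax": 0,"ay": 0,"az": 0,"tx": 0,"ty": 0,"tz": 0.0005,"hand": 40}]'

```text
t: 5.6
tcp_pos: [631.8, 117.0, 90.8]
tool_rot: [-3.141, 0.0, 0.004]
ft_force: [-0.9, 0.1, -3.4]
opening: 54.3
```

Request:
send_rows --moves '[{"ax": 0,"ay": 0,"az": 0,"tx": 0,"ty": 0,"tz": 0.001,"hand": 40},{"ax": 0,"ay": 0,"az": 0,"tx": 0,"ty": 0,"tz": 0.001,"hand": 40}]'

```text
t: 5.77
tcp_pos: [631.9, 116.9, 89.9]
tool_rot: [-3.142, -0.0, 0.004]
ft_force: [-0.4, -0.3, -3.3]
opening: 54.1
```

Request:
send_rows --moves '[{"ax": 0,"ay": 0,"az": 0,"tx": 0,"ty": 0,"tz": 0.0005,"hand": 40},{"ax": 0,"ay": 0,"az": 0,"tx": 0,"ty": 0,"tz": 0.0005,"hand": 40}]'

```text
t: 5.93
tcp_pos: [631.9, 116.9, 89.9]
tool_rot: [-3.142, -0.0, 0.004]
ft_force: [-1.4, -0.5, 1.8]
opening: 54.3
```

Request:
send_rows --moves '[{"ax": 0,"ay": 0,"az": 0,"tx": 0,"ty": 0,"tz": 0,"hand": 66},{"ax": 0,"ay": 0,"az": 0,"tx": 0,"ty": 0,"tz": 0,"hand": 70},{"ax": 0,"ay": 0,"az": 0,"tx": 0,"ty": 0,"tz": 0,"hand": 80},{"ax": 0,"ay": 0,"az": 0,"tx": 0,"ty": 0,"tz": 0,"hand": 100},{"ax": 0,"ay": 0,"az": 0,"tx": 0,"ty": 0,"tz": 0,"hand": 100}]'

```text
t: 6.35
tcp_pos: [631.8, 117.0, 89.4]
tool_rot: [-3.141, -0.0, 0.004]
ft_force: [0.9, -0.5, -0.2]
opening: 84.9
```

Request:
send_rows --moves '[{"ax": 0,"ay": 0,"az": 0,"tx": 0,"ty": 0,"tz": -0.01,"hand": 100},{"ax": 0,"ay": 0,"az": 0,"tx": 0,"ty": 0,"tz": -0.03,"hand": 100},{"ax": 0,"ay": 0,"az": 0,"tx": 0,"ty": 0,"tz": -0.06,"hand": 100},{"ax": 0,"ay": 0,"az": 0,"tx": 0,"ty": 0,"tz": -0.09,"hand": 100},{"ax": 0,"ay": 0,"az": 0,"tx": 0,"ty": 0,"tz": -0.11,"hand": 100}]'

```text
t: 6.77
tcp_pos: [632.4, 117.0, 203.5]
tool_rot: [3.142, -0.003, 0.004]
ft_force: [0.2, -0.7, 0.2]
opening: 85.3
```

```bash
python3 -c "
from h import *
w=wrist();cv2.imwrite('pics/w5.png',w['image'][:,:,::-1])
print(fit(w,631.5,112,23.5,132,152))
go(460,0,200)
"
```

```text
(array([632.9, 101.2]), np.int32(8120), 5221, array([319.1, 284.4]))
t6.82 tcp [633.9 116.9 207.4] rpy [ 3.141 -0.008  0.004] F [ 0.9 -0.   3.8] open 85.4 q [-0.02  0.23  0.19  1.52  0.    1.55]
shift m [-0.1744  0.1162  0.006 ] turn [ 0.01 -0.47  0.26]
```

View pics/w5.png

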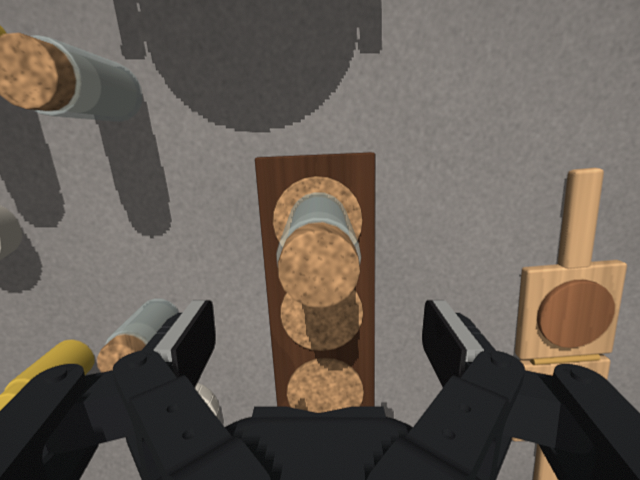

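Request:
send_rows --moves '[{"ax": 0,"ay": 0,"az": 0,"tx": -0.02,"ty": 0.014,"tz": 0.002,"hand": 100},{"ax": 0,"ay": 0,"az": 0,"tx": -0.045,"ty": 0.031,"tz": 0.004,"hand": 100},{"ax": 0,"ay": 0,"az": 0,"tx": -0.073,"ty": 0.05,"tz": 0.01,"hand": 100},{"ax": 0,"ay": 0,"az": 0,"tx": -0.103,"ty": 0.07,"tz": 0.02,"hand": 100},{"ax": 0,"ay": 0,"az": 0,"tx": -0.133,"ty": 0.09,"tz": 0.03,"hand": 100}]'

```text
t: 7.23
tcp_pos: [498.2, 25.8, 169.6]
tool_rot: [3.141, -0.001, 0.005]
ft_force: [0.6, -0.9, 1.1]
opening: 85.4
```

```bash
python3 -c "
from h import *
go(461,0,140)
"
```

```text
t7.23 tcp [498.2  25.8 169.6] rpy [ 3.141e+00 -1.000e-03  5.000e-03] F [ 0.6 -0.9  1.1] open 85.4 q [-0.21 -0.21 -0.32  1.46 -0.    1.35]
shift m [-0.0373  0.0256  0.0296] turn [ 0.02 -0.07  0.29]
```

Request:
send_rows --moves '[{"ax": 0,"ay": 0,"az": 0.1,"tx": -0.017,"ty": 0.012,"tz": 0.005,"hand": 100},{"ax": 0,"ay": 0,"az": 0.2,"tx": -0.03,"ty": 0.021,"tz": 0.012,"hand": 100},{"ax": 0,"ay": 0,"az": 0.3,"tx": -0.037,"ty": 0.0256,"tz": 0.02,"hand": 100},{"ax": 0,"ay": 0,"az": 0.3,"tx": -0.037,"ty": 0.0256,"tz": 0.03,"hand": 100},{"ax": 0,"ay": 0,"az": 0.3,"tx": -0.037,"ty": 0.0256,"tz": 0.03,"hand": 100}]'

```text
t: 7.65
tcp_pos: [461.7, 0.7, 138.0]
tool_rot: [-3.141, 0.001, -0.002]
ft_force: [-0.0, 0.5, -0.1]
opening: 85.5
```

```bash
python3 -c "
from h import *
w=wrist();cv2.imwrite('pics/w6.png',w['image'][:,:,::-1])
w=wrist()
print(fit(w,461,0,*J['b'][2:]))
go(461,0,140)
"
```

```text
(array([462.2,   1.2]), np.int32(3345), 3542, array([318.9, 258.9]))
t7.75 tcp [462.6   0.9 139.4] rpy [-3.141e+00  0.000e+00 -1.000e-03] F [ 0.2  1.  -0. ] open 85.4 q [-0.28 -0.32 -0.47  1.43  0.    1.29]
shift m [-0.0016  0.0009 -0.0006] turn [-0.02  0.   -0.03]
```

View pics/w6.png

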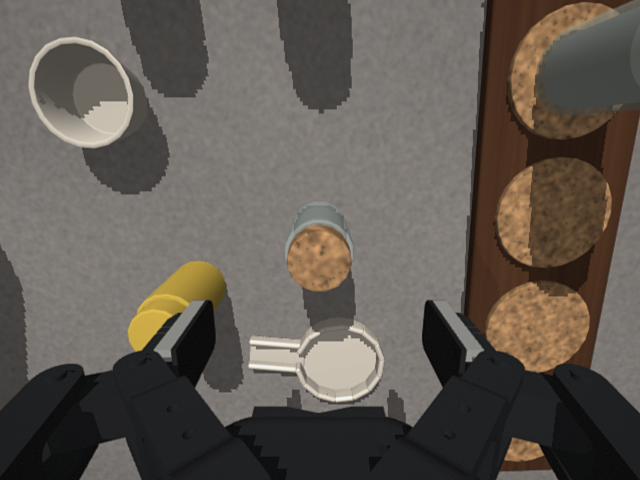

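Request:
send_rows --moves '[{"ax": 0,"ay": 0,"az": 0,"tx": 0,"ty": 0,"tz": 0.022,"hand": 100},{"ax": 0,"ay": 0,"az": 0,"tx": 0,"ty": 0,"tz": 0.048,"hand": 100},{"ax": 0,"ay": 0,"az": 0,"tx": 0,"ty": 0,"tz": 0.074,"hand": 100},{"ax": 0,"ay": 0,"az": 0,"tx": 0,"ty": 0,"tz": 0.1,"hand": 100},{"ax": 0,"ay": 0,"az": 0,"tx": 0,"ty": 0,"tz": 0.117,"hand": 100}]'

```text
t: 8.17
tcp_pos: [462.0, 1.3, 20.5]
tool_rot: [-3.141, 0.001, 0.0]
ft_force: [-0.5, -1.0, 0.1]
opening: 85.6
```

Request:
send_rows --moves '[{"ax": 0,"ay": 0,"az": 0,"tx": 0,"ty": 0,"tz": 0,"hand": 80},{"ax": 0,"ay": 0,"az": 0,"tx": 0,"ty": 0,"tz": 0,"hand": 50},{"ax": 0,"ay": 0,"az": 0,"tx": 0,"ty": 0,"tz": 0,"hand": 30},{"ax": 0,"ay": 0,"az": 0,"tx": 0,"ty": 0,"tz": 0,"hand": 30},{"ax": 0,"ay": 0,"az": 0,"tx": 0,"ty": 0,"tz": 0,"hand": 30}]' --squeeze 30

```text
t: 8.58
tcp_pos: [463.8, 0.4, 24.4]
tool_rot: [3.141, -0.003, -0.001]
ft_force: [-1.2, 0.9, 7.5]
opening: 44.2
```

```bash
python3 -c "
from h import *
go(639.5,-80,80)
"
```

```text
t8.58 tcp [4.638e+02 4.000e-01 2.440e+01] rpy [ 3.141e+00 -3.000e-03 -1.000e-03] F [-1.2  0.9  7.5] open 44.2 q [-0.28 -0.26 -0.63  1.2   0.    1.29]
shift m [ 0.1759  0.0803 -0.0551] turn [ 0.03 -0.17 -0.03]
```

Request:
send_rows --moves '[{"ax": 0,"ay": 0,"az": 0,"tx": 0,"ty": 0,"tz": -0.004,"hand": 30},{"ax": 0,"ay": 0,"az": 0,"tx": 0,"ty": 0,"tz": -0.014,"hand": 30},{"ax": 0,"ay": 0,"az": 0,"tx": 0,"ty": 0,"tz": -0.03,"hand": 30},{"ax": 0,"ay": 0,"az": 0,"tx": 0,"ty": 0,"tz": -0.046,"hand": 30},{"ax": 0,"ay": 0,"az": 0,"tx": 0,"ty": 0,"tz": -0.056,"hand": 30}]' --squeeze 35

```text
t: 9.0
tcp_pos: [463.0, 0.4, 80.8]
tool_rot: [3.141, -0.002, -0.001]
ft_force: [0.7, -0.0, -1.7]
opening: 44.2
```

Request:
send_rows --moves '[{"ax": 0,"ay": 0,"az": 0,"tx": 0.006,"ty": 0.003,"tz": 0,"hand": 30},{"ax": 0,"ay": 0,"az": 0,"tx": 0.02,"ty": 0.009,"tz": 0,"hand": 30},{"ax": 0,"ay": 0,"az": 0,"tx": 0.042,"ty": 0.019,"tz": 0,"hand": 30},{"ax": 0,"ay": 0,"az": 0,"tx": 0.067,"ty": 0.031,"tz": 0,"hand": 30},{"ax": 0,"ay": 0,"az": 0,"tx": 0.092,"ty": 0.042,"tz": 0,"hand": 30}]'

```text
t: 9.42
tcp_pos: [555.4, -42.2, 77.6]
tool_rot: [-3.142, 0.0, -0.001]
ft_force: [-0.6, -1.3, -1.0]
opening: 44.0
```

```bash
python3 -c "
from h import *
go(639.5,-80,80)
"
```

```text
t9.42 tcp [555.4 -42.2  77.6] rpy [-3.142e+00  0.000e+00 -1.000e-03] F [-0.6 -1.3 -1. ] open 44.0 q [-0.31  0.   -0.29  1.28  0.    1.26]
shift m [ 0.0841  0.0378 -0.0024] turn [-0.    0.01 -0.05]
```

Request:
send_rows --moves '[{"ax": 0,"ay": 0,"az": 0,"tx": 0.025,"ty": 0.011,"tz": 0,"hand": 30},{"ax": 0,"ay": 0,"az": 0,"tx": 0.048,"ty": 0.022,"tz": 0,"hand": 30},{"ax": 0,"ay": 0,"az": 0,"tx": 0.068,"ty": 0.031,"tz": 0,"hand": 30},{"ax": 0,"ay": 0,"az": 0,"tx": 0.08,"ty": 0.036,"tz": 0,"hand": 30},{"ax": 0,"ay": 0,"az": 0,"tx": 0.084,"ty": 0.0378,"tz": 0,"hand": 30}]'

```text
t: 9.83
tcp_pos: [639.6, -80.5, 77.0]
tool_rot: [-3.141, 0.0, -0.002]
ft_force: [0.4, 0.0, -1.3]
opening: 44.4
```

```bash
python3 -c "
from h import *
w=wrist();cv2.imwrite('pics/w7.png',w['image'][:,:,::-1])
go(639.5,-80,52)
"
```

```text
t9.88 tcp [639.2 -80.2  77.1] rpy [-3.141e+00  1.000e-03 -2.000e-03] F [-0.4  0.7 -1.9] open 44.5 q [-0.33  0.27 -0.    1.3   0.    1.24]
shift m [ 0.0004 -0.0002  0.0251] turn [-0.02  0.04 -0.09]
```

View pics/w7.png

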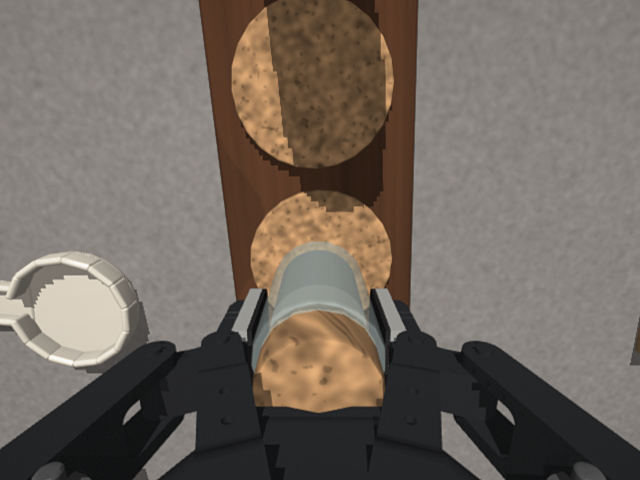

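```bash
python3 -c "
from h import *
w=wrist()
print('coaster3 back',onz(w,(321,191),24)-[0,42,0],'L',onz(w,(251,257),24),'R',onz(w,(391,257),24),'jar back',onz(w,(320,242),52.5)-[0,22.5,0])
print('c2',onz(w,(231,80),24),onz(w,(393,80),24),onz(w,(314,168),24)+[0,42,0])
go(639.5,-80,52)
"
```

```text
coaster3 back [640.4249982 -79.1564497  24.       ] L [599.48118891 -75.75222014  24.        ] R [681.40612067 -75.84499407  24.        ] jar back [639.76390996 -80.69816477  52.5       ]
c2 [594.5437977   19.47235577  24.        ] [677.04462085  19.3407555   24.        ] [636.60570153  17.37575562  24.        ]
t9.93 tcp [638.2 -79.6  77.3] rpy [-3.141e+00  1.000e-03 -1.000e-03] F [-0.5 -0.7 -1. ] open 44.3 q [-0.33  0.26 -0.01  1.3   0.    1.24]
shift m [0.0013 0.0004 0.0253] turn [-0.03  0.07 -0.07]
```

Request:
send_rows --moves '[{"ax": 0,"ay": 0,"az": 0,"tx": 0.001,"ty": -0.001,"tz": 0.006,"hand": 30},{"ax": 0,"ay": 0,"az": 0,"tx": 0.001,"ty": -0.001,"tz": 0.013,"hand": 30},{"ax": 0,"ay": 0,"az": 0,"tx": 0.001,"ty": -0.001,"tz": 0.019,"hand": 30},{"ax": 0,"ay": 0,"az": 0,"tx": 0.001,"ty": -0.001,"tz": 0.023,"hand": 30},{"ax": 0,"ay": 0,"az": 0,"tx": 0.001,"ty": -0.001,"tz": 0.025,"hand": 30}]'

```text
t: 10.35
tcp_pos: [638.3, -77.9, 52.2]
tool_rot: [-3.141, 0.001, -0.001]
ft_force: [-1.1, -0.2, -1.3]
opening: 44.1
```

Request:
send_rows --moves '[{"ax": 0,"ay": 0,"az": 0,"tx": 0,"ty": 0,"tz": 0.001,"hand": 30},{"ax": 0,"ay": 0,"az": 0,"tx": 0,"ty": 0,"tz": 0.001,"hand": 30}]'

```text
t: 10.52
tcp_pos: [639.0, -78.2, 52.2]
tool_rot: [-3.141, 0.0, -0.001]
ft_force: [-0.1, -0.4, -1.5]
opening: 44.1
```

Request:
send_rows --moves '[{"ax": 0,"ay": 0,"az": 0,"tx": 0,"ty": 0,"tz": 0.001,"hand": 30},{"ax": 0,"ay": 0,"az": 0,"tx": 0,"ty": 0,"tz": 0.001,"hand": 30}]'

```text
t: 10.68
tcp_pos: [639.4, -78.4, 51.6]
tool_rot: [3.142, -0.0, -0.001]
ft_force: [0.9, -0.5, -1.9]
opening: 44.7
```

Request:
send_rows --moves '[{"ax": 0,"ay": 0,"az": 0,"tx": 0,"ty": 0,"tz": 0.001,"hand": 30},{"ax": 0,"ay": 0,"az": 0,"tx": 0,"ty": 0,"tz": 0.002,"hand": 30},{"ax": 0,"ay": 0,"az": 0,"tx": 0,"ty": 0,"tz": 0.002,"hand": 30}]'

```text
t: 10.93
tcp_pos: [639.2, -78.3, 49.2]
tool_rot: [-3.141, 0.0, -0.001]
ft_force: [-0.3, 0.0, -1.0]
opening: 44.2
```

Request:
send_rows --moves '[{"ax": 0,"ay": 0,"az": 0,"tx": 0,"ty": 0,"tz": 0.001,"hand": 30},{"ax": 0,"ay": 0,"az": 0,"tx": 0,"ty": 0,"tz": 0.001,"hand": 30}]'

```text
t: 11.1
tcp_pos: [639.4, -78.3, 48.5]
tool_rot: [-3.142, -0.0, -0.001]
ft_force: [0.4, 0.8, -1.0]
opening: 44.0
```

Request:
send_rows --moves '[{"ax": 0,"ay": 0,"az": 0,"tx": 0,"ty": 0,"tz": 0.0007,"hand": 30},{"ax": 0,"ay": 0,"az": 0,"tx": 0,"ty": 0,"tz": 0.0007,"hand": 30}]'

```text
t: 11.27
tcp_pos: [639.4, -78.4, 48.5]
tool_rot: [3.141, -0.0, -0.001]
ft_force: [-2.8, 0.7, 4.5]
opening: 44.0
```

Request:
send_rows --moves '[{"ax": 0,"ay": 0,"az": 0,"tx": 0,"ty": 0,"tz": 0.0005,"hand": 30},{"ax": 0,"ay": 0,"az": 0,"tx": 0,"ty": 0,"tz": 0.0005,"hand": 30}]'

```text
t: 11.43
tcp_pos: [639.4, -78.4, 48.4]
tool_rot: [3.141, -0.001, -0.001]
ft_force: [-4.7, 0.9, 8.4]
opening: 44.4
```

Contact. Releasing and backing up; then on to jar_c.

Request:
send_rows --moves '[{"ax": 0,"ay": 0,"az": 0,"tx": 0,"ty": 0,"tz": -0.0005,"hand": 54},{"ax": 0,"ay": 0,"az": 0,"tx": 0,"ty": 0,"tz": -0.0005,"hand": 60},{"ax": 0,"ay": 0,"az": 0,"tx": 0,"ty": 0,"tz": -0.0005,"hand": 80},{"ax": 0,"ay": 0,"az": 0,"tx": 0,"ty": 0,"tz": -0.0005,"hand": 100},{"ax": 0,"ay": 0,"az": 0,"tx": 0,"ty": 0,"tz": -0.0005,"hand": 100}]'

```text
t: 11.85
tcp_pos: [639.2, -78.3, 47.5]
tool_rot: [-3.141, 0.0, -0.001]
ft_force: [-0.2, -0.6, 0.2]
opening: 84.4
```

Request:
send_rows --moves '[{"ax": 0,"ay": 0,"az": 0,"tx": 0,"ty": 0,"tz": -0.01,"hand": 100},{"ax": 0,"ay": 0,"az": 0,"tx": 0,"ty": 0,"tz": -0.032,"hand": 100},{"ax": 0,"ay": 0,"az": 0,"tx": 0,"ty": 0,"tz": -0.065,"hand": 100},{"ax": 0,"ay": 0,"az": 0,"tx": 0,"ty": 0,"tz": -0.1,"hand": 100},{"ax": 0,"ay": 0,"az": 0,"tx": 0,"ty": 0,"tz": -0.13,"hand": 100}]'

```text
t: 12.27
tcp_pos: [639.3, -78.3, 180.7]
tool_rot: [3.141, -0.001, -0.001]
ft_force: [1.0, -0.6, 0.7]
opening: 85.5
```

```bash
python3 -c "
from h import *
w=wrist();cv2.imwrite('pics/w8.png',w['image'][:,:,::-1])
go(448,226,170)
"
```

```text
t12.32 tcp [641.6 -79.1 187.7] rpy [ 3.139e+00 -9.000e-03 -1.000e-03] F [ 0.4 -0.   6.1] open 85.6 q [-0.32  0.23  0.16  1.49  0.    1.25]
shift m [-0.194 -0.305  0.015] turn [ 0.17 -0.52 -0.04]
```

View pics/w8.png

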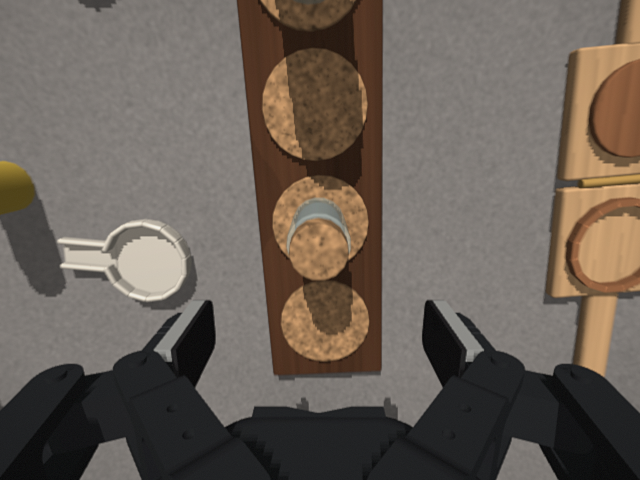

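Request:
send_rows --moves '[{"ax": 0,"ay": 0,"az": 0,"tx": -0.02,"ty": -0.015,"tz": 0,"hand": 100},{"ax": 0,"ay": 0,"az": 0,"tx": -0.045,"ty": -0.04,"tz": 0,"hand": 100},{"ax": 0,"ay": 0,"az": 0,"tx": -0.07,"ty": -0.07,"tz": 0,"hand": 100},{"ax": 0,"ay": 0,"az": 0,"tx": -0.095,"ty": -0.103,"tz": 0,"hand": 100},{"ax": 0,"ay": 0,"az": 0,"tx": -0.117,"ty": -0.137,"tz": 0,"hand": 100}]'

```text
t: 12.73
tcp_pos: [520.9, 59.6, 178.1]
tool_rot: [-3.142, -0.001, -0.002]
ft_force: [0.0, 0.3, -0.1]
opening: 85.2
```

```bash
python3 -c "
from h import *
go(448,226,170)
"
```

```text
t12.73 tcp [520.9  59.6 178.1] rpy [-3.142e+00 -1.000e-03 -2.000e-03] F [ 0.   0.3 -0.1] open 85.2 q [-0.14 -0.13 -0.23  1.47  0.    1.44]
shift m [-0.0732 -0.1663  0.0081] turn [-0.   -0.03 -0.11]
```

Request:
send_rows --moves '[{"ax": 0,"ay": 0,"az": 0,"tx": -0.016,"ty": -0.036,"tz": 0.002,"hand": 100},{"ax": 0,"ay": 0,"az": 0,"tx": -0.032,"ty": -0.072,"tz": 0.004,"hand": 100},{"ax": 0,"ay": 0,"az": 0,"tx": -0.048,"ty": -0.108,"tz": 0.006,"hand": 100},{"ax": 0,"ay": 0,"az": 0,"tx": -0.062,"ty": -0.141,"tz": 0.008,"hand": 100},{"ax": 0,"ay": 0,"az": 0,"tx": -0.073,"ty": -0.166,"tz": 0.01,"hand": 100}]'

```text
t: 13.15
tcp_pos: [448.2, 227.1, 168.4]
tool_rot: [-3.141, -0.001, 0.0]
ft_force: [-0.3, -0.1, 0.5]
opening: 85.1
```

Request:
send_rows --moves '[{"ax": 0,"ay": 0,"az": 0,"tx": 0,"ty": 0,"tz": 0.003,"hand": 100},{"ax": 0,"ay": 0,"az": 0,"tx": 0,"ty": 0,"tz": 0.003,"hand": 100}]'

```text
t: 13.32
tcp_pos: [448.8, 225.9, 164.8]
tool_rot: [-3.142, -0.0, 0.002]
ft_force: [-0.9, -0.5, -0.5]
opening: 85.1
```

```bash
python3 -c "
from h import *
w=wrist()
print(fit(w,448,226,*J['c'][2:]))
cv2.imwrite('pics/w9.png',w['image'][:,:,::-1])
go(448,226,44)
"
```

```text
(array([449. , 226.6]), np.int32(4123), 4325, array([319.1, 255.9]))
t13.37 tcp [449.4 225.  164.9] rpy [ 3.141e+00 -0.000e+00  1.000e-03] F [ 0.   0.4 -0.6] open 85.2 q [ 0.2  -0.2  -0.32  1.45 -0.    1.77]
shift m [-0.0014 -0.001   0.1209] turn [ 0.01 -0.02  0.03]
```

View pics/w9.png

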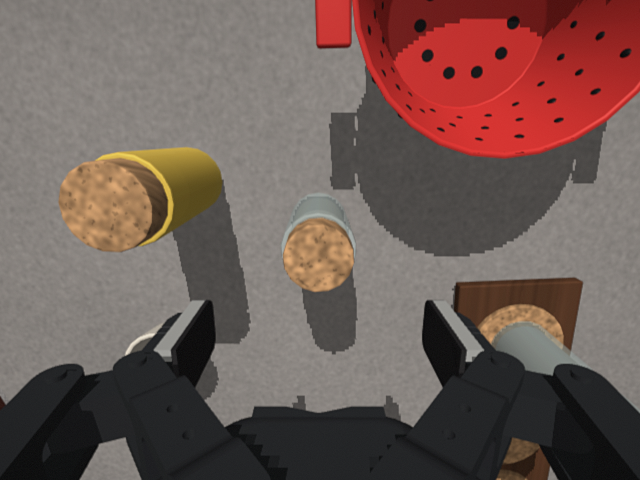

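Request:
send_rows --moves '[{"ax": 0,"ay": 0,"az": 0,"tx": 0,"ty": -0.001,"tz": 0.022,"hand": 100},{"ax": 0,"ay": 0,"az": 0,"tx": 0,"ty": -0.001,"tz": 0.048,"hand": 100},{"ax": 0,"ay": 0,"az": 0,"tx": 0,"ty": -0.001,"tz": 0.076,"hand": 100},{"ax": 0,"ay": 0,"az": 0,"tx": 0,"ty": -0.001,"tz": 0.103,"hand": 100},{"ax": 0,"ay": 0,"az": 0,"tx": 0,"ty": -0.001,"tz": 0.121,"hand": 100}]'

```text
t: 13.78
tcp_pos: [449.2, 224.3, 41.4]
tool_rot: [3.141, 0.002, -0.003]
ft_force: [0.3, 0.0, -0.6]
opening: 85.2
```

Request:
send_rows --moves '[{"ax": 0,"ay": 0,"az": 0,"tx": 0,"ty": 0,"tz": 0,"hand": 80},{"ax": 0,"ay": 0,"az": 0,"tx": 0,"ty": 0,"tz": 0,"hand": 50},{"ax": 0,"ay": 0,"az": 0,"tx": 0,"ty": 0,"tz": 0,"hand": 35},{"ax": 0,"ay": 0,"az": 0,"tx": 0,"ty": 0,"tz": 0,"hand": 35},{"ax": 0,"ay": 0,"az": 0,"tx": 0,"ty": 0,"tz": 0,"hand": 35}]' --squeeze 30

```text
t: 14.2
tcp_pos: [450.9, 225.8, 45.6]
tool_rot: [-3.141, -0.003, -0.001]
ft_force: [-0.2, -0.8, 5.1]
opening: 49.7
```

```bash
python3 -c "
from h import *
go(450,15,102)
"
```

```text
t14.20 tcp [450.9 225.8  45.6] rpy [-3.141e+00 -3.000e-03 -1.000e-03] F [-0.2 -0.8  5.1] open 49.7 q [ 0.2  -0.14 -0.48  1.22 -0.    1.78]
shift m [-0.0005  0.2108 -0.0565] turn [-0.02 -0.16 -0.07]
```

Request:
send_rows --moves '[{"ax": 0,"ay": 0,"az": 0,"tx": 0,"ty": 0,"tz": -0.004,"hand": 35},{"ax": 0,"ay": 0,"az": 0,"tx": 0,"ty": 0,"tz": -0.014,"hand": 35},{"ax": 0,"ay": 0,"az": 0,"tx": 0,"ty": 0.003,"tz": -0.03,"hand": 35},{"ax": 0,"ay": 0,"az": 0,"tx": 0,"ty": 0.012,"tz": -0.046,"hand": 35},{"ax": 0,"ay": 0,"az": 0,"tx": 0,"ty": 0.028,"tz": -0.058,"hand": 35}]' --squeeze 40

```text
t: 14.62
tcp_pos: [449.7, 198.5, 103.9]
tool_rot: [-3.141, -0.001, 0.001]
ft_force: [0.6, 0.3, -1.5]
opening: 48.9
```

Request:
send_rows --moves '[{"ax": 0,"ay": 0,"az": 0,"tx": 0,"ty": 0.02,"tz": 0,"hand": 35},{"ax": 0,"ay": 0,"az": 0,"tx": 0,"ty": 0.044,"tz": 0,"hand": 35},{"ax": 0,"ay": 0,"az": 0,"tx": 0,"ty": 0.07,"tz": 0,"hand": 35},{"ax": 0,"ay": 0,"az": 0,"tx": 0.003,"ty": 0.096,"tz": 0,"hand": 35},{"ax": 0,"ay": 0,"az": 0,"tx": 0.01,"ty": 0.12,"tz": 0,"hand": 35}]'

```text
t: 15.03
tcp_pos: [459.1, 76.7, 102.8]
tool_rot: [3.142, -0.001, -0.0]
ft_force: [0.4, -0.8, -1.6]
opening: 49.2
```

```bash
python3 -c "
from h import *
go(635.5,15.5,100)
"
```

```text
t15.03 tcp [459.1  76.7 102.8] rpy [ 3.142e+00 -1.000e-03 -0.000e+00] F [ 0.4 -0.8 -1.6] open 49.2 q [-0.12 -0.3  -0.52  1.35  0.    1.45]
shift m [0.1764 0.0612 0.0029] turn [ 0.   -0.04 -0.02]
```

Request:
send_rows --moves '[{"ax": 0,"ay": 0,"az": 0,"tx": 0.008,"ty": 0.022,"tz": 0,"hand": 35},{"ax": 0,"ay": 0,"az": 0,"tx": 0.022,"ty": 0.042,"tz": 0,"hand": 35},{"ax": 0,"ay": 0,"az": 0,"tx": 0.042,"ty": 0.056,"tz": 0,"hand": 35},{"ax": 0,"ay": 0,"az": 0,"tx": 0.066,"ty": 0.061,"tz": 0,"hand": 35},{"ax": 0,"ay": 0,"az": 0,"tx": 0.092,"ty": 0.061,"tz": 0,"hand": 35}]'

```text
t: 15.45
tcp_pos: [552.4, 15.3, 102.8]
tool_rot: [3.141, -0.001, -0.003]
ft_force: [0.6, -0.1, -1.4]
opening: 49.3
```

Request:
send_rows --moves '[{"ax": 0,"ay": 0,"az": 0,"tx": 0.025,"ty": 0,"tz": 0,"hand": 35},{"ax": 0,"ay": 0,"az": 0,"tx": 0.048,"ty": 0,"tz": 0,"hand": 35},{"ax": 0,"ay": 0,"az": 0,"tx": 0.067,"ty": 0,"tz": 0,"hand": 35},{"ax": 0,"ay": 0,"az": 0,"tx": 0.079,"ty": 0,"tz": 0,"hand": 35},{"ax": 0,"ay": 0,"az": 0,"tx": 0.084,"ty": 0,"tz": 0,"hand": 35}]'

```text
t: 15.87
tcp_pos: [636.8, 16.6, 102.2]
tool_rot: [-3.142, -0.001, -0.001]
ft_force: [0.1, 0.3, -2.0]
opening: 49.2
```

```bash
python3 -c "
from h import *
go(635.5,15.5,70)
w=wrist();cv2.imwrite('pics/w10.png',w['image'][:,:,::-1])
go(635.5,15.5,70)
"
```

```text
t15.87 tcp [636.8  16.6 102.2] rpy [-3.142e+00 -1.000e-03 -1.000e-03] F [ 0.1  0.3 -2. ] open 49.2 q [-0.18  0.23  0.    1.34  0.    1.39]
shift m [-0.0013  0.0011  0.0322] turn [-0.   -0.04 -0.04]
t15.92 tcp [636.6  16.6 102.1] rpy [-3.141e+00 -1.000e-03 -1.000e-03] F [-0.9 -0.5 -1.1] open 49.2 q [-0.18  0.23  0.    1.34  0.    1.39]
shift m [-0.0011  0.0012  0.0321] turn [-0.01 -0.04 -0.04]
```

View pics/w10.png

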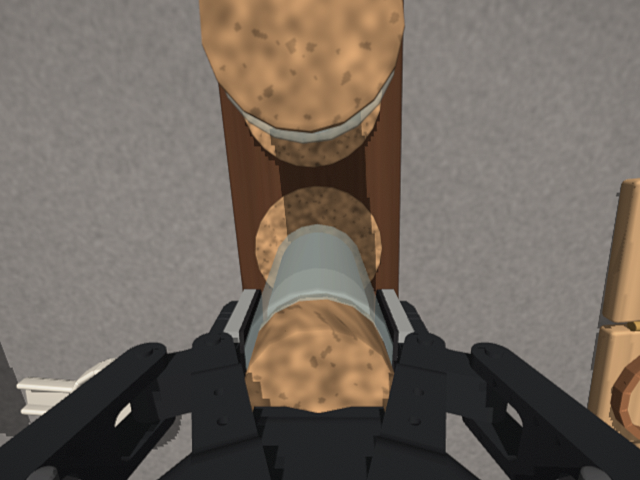

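```bash
python3 -c "
from h import *
w=wrist()
print('coaster2 back',onz(w,(319,187),24)-[0,42,0],'L',onz(w,(255,245),24),'R',onz(w,(382,245),24),'jar back',onz(w,(319,225),56.5)-[0,25,0])
go(635.5,15.5,70)
"
```

```text
coaster2 back [636.87761263  16.56645191  24.        ] L [595.05789941  20.79927273  24.        ] R [678.04378601  20.7362703   24.        ] jar back [636.80183228  17.16422047  56.5       ]
t15.97 tcp [635.6  16.7 102. ] rpy [-3.141e+00  0.000e+00 -1.000e-03] F [-0.2 -0.7 -1.7] open 49.0 q [-0.18  0.23 -0.    1.34  0.    1.39]
shift m [-0.0001  0.0012  0.032 ] turn [-0.01  0.   -0.03]
```

Request:
send_rows --moves '[{"ax": 0,"ay": 0,"az": 0,"tx": 0,"ty": 0.0005,"tz": 0.007,"hand": 35},{"ax": 0,"ay": 0,"az": 0,"tx": 0,"ty": 0.0005,"tz": 0.016,"hand": 35},{"ax": 0,"ay": 0,"az": 0,"tx": 0,"ty": 0.0005,"tz": 0.023,"hand": 35},{"ax": 0,"ay": 0,"az": 0,"tx": 0,"ty": 0.0005,"tz": 0.027,"hand": 35},{"ax": 0,"ay": 0,"az": 0,"tx": 0,"ty": 0.0005,"tz": 0.029,"hand": 35}]'

```text
t: 16.38
tcp_pos: [634.2, 16.3, 71.2]
tool_rot: [-3.141, 0.002, -0.001]
ft_force: [-0.7, 0.3, -2.1]
opening: 48.9
```

Request:
send_rows --moves '[{"ax": 0,"ay": 0,"az": 0,"tx": 0,"ty": 0,"tz": 0.001,"hand": 35},{"ax": 0,"ay": 0,"az": 0,"tx": 0,"ty": 0,"tz": 0.0015,"hand": 35},{"ax": 0,"ay": 0,"az": 0,"tx": 0,"ty": 0,"tz": 0.0015,"hand": 35}]'

```text
t: 16.63
tcp_pos: [635.4, 16.2, 71.4]
tool_rot: [-3.142, -0.0, -0.001]
ft_force: [0.9, 0.8, -1.8]
opening: 49.2
```

Request:
send_rows --moves '[{"ax": 0,"ay": 0,"az": 0,"tx": 0,"ty": 0,"tz": 0.001,"hand": 35},{"ax": 0,"ay": 0,"az": 0,"tx": 0,"ty": 0,"tz": 0.001,"hand": 35}]'

```text
t: 16.8
tcp_pos: [635.5, 16.1, 70.4]
tool_rot: [-3.142, -0.0, -0.001]
ft_force: [0.6, 0.7, -2.0]
opening: 49.2
```

Request:
send_rows --moves '[{"ax": 0,"ay": 0,"az": 0,"tx": 0,"ty": 0,"tz": 0.0008,"hand": 35},{"ax": 0,"ay": 0,"az": 0,"tx": 0,"ty": 0,"tz": 0.0008,"hand": 35}]'

```text
t: 16.97
tcp_pos: [635.6, 16.1, 69.7]
tool_rot: [-3.142, -0.001, -0.001]
ft_force: [-0.5, 0.1, 0.3]
opening: 49.6
```

Request:
send_rows --moves '[{"ax": 0,"ay": 0,"az": 0,"tx": 0,"ty": 0,"tz": 0.0005,"hand": 35},{"ax": 0,"ay": 0,"az": 0,"tx": 0,"ty": 0,"tz": 0.0005,"hand": 35}]'

```text
t: 17.13
tcp_pos: [635.6, 16.1, 69.7]
tool_rot: [3.142, -0.001, -0.001]
ft_force: [-1.5, 0.4, 4.1]
opening: 49.1
```

Request:
send_rows --moves '[{"ax": 0,"ay": 0,"az": 0,"tx": 0,"ty": 0,"tz": 0,"hand": 60},{"ax": 0,"ay": 0,"az": 0,"tx": 0,"ty": 0,"tz": 0,"hand": 66},{"ax": 0,"ay": 0,"az": 0,"tx": 0,"ty": 0,"tz": 0,"hand": 80},{"ax": 0,"ay": 0,"az": 0,"tx": 0,"ty": 0,"tz": 0,"hand": 100},{"ax": 0,"ay": 0,"az": 0,"tx": 0,"ty": 0,"tz": 0,"hand": 100}]'

```text
t: 17.55
tcp_pos: [635.3, 16.2, 68.8]
tool_rot: [-3.141, 0.0, -0.001]
ft_force: [-0.0, -0.4, 0.0]
opening: 85.3
```

Request:
send_rows --moves '[{"ax": 0,"ay": 0,"az": 0,"tx": 0,"ty": 0,"tz": -0.01,"hand": 100},{"ax": 0,"ay": 0,"az": 0,"tx": 0,"ty": 0,"tz": -0.03,"hand": 100},{"ax": 0,"ay": 0,"az": 0,"tx": 0,"ty": 0,"tz": -0.06,"hand": 100},{"ax": 0,"ay": 0,"az": 0,"tx": 0,"ty": 0,"tz": -0.09,"hand": 100},{"ax": 0,"ay": 0,"az": 0,"tx": 0,"ty": 0,"tz": -0.11,"hand": 100}]'

```text
t: 17.97
tcp_pos: [636.0, 16.1, 182.9]
tool_rot: [3.141, -0.003, -0.001]
ft_force: [0.7, -0.1, 0.1]
opening: 85.3
```

```bash
python3 -c "
from h import *
w=wrist();cv2.imwrite('pics/w11.png',w['image'][:,:,::-1])
go(473,-230,140)
"
```

```text
t18.02 tcp [637.5  15.8 186.9] rpy [ 3.14e+00 -8.00e-03 -1.00e-03] F [ 0.3 -1.3  3.3] open 85.5 q [-0.18  0.2   0.13  1.48  0.    1.39]
shift m [-0.1647  0.2458  0.0459] turn [ 0.08 -0.46 -0.04]
```

View pics/w11.png

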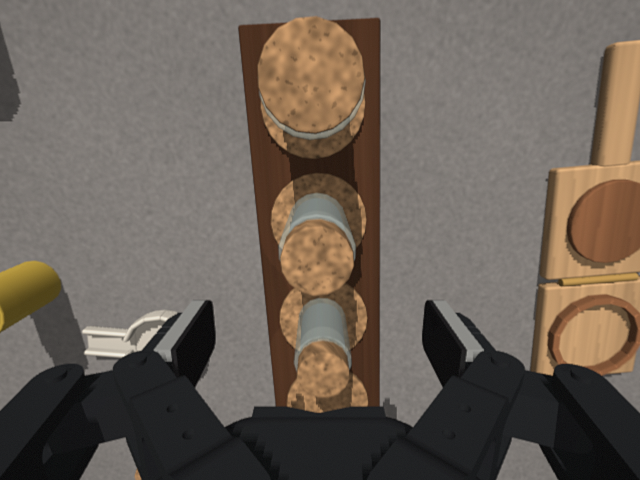

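Request:
send_rows --moves '[{"ax": 0,"ay": 0,"az": 0,"tx": -0.012,"ty": 0.018,"tz": 0,"hand": 100},{"ax": 0,"ay": 0,"az": 0,"tx": -0.029,"ty": 0.044,"tz": 0,"hand": 100},{"ax": 0,"ay": 0,"az": 0,"tx": -0.048,"ty": 0.073,"tz": 0,"hand": 100},{"ax": 0,"ay": 0,"az": 0,"tx": -0.068,"ty": 0.103,"tz": 0.002,"hand": 100},{"ax": 0,"ay": 0,"az": 0,"tx": -0.088,"ty": 0.133,"tz": 0.006,"hand": 100}]'

```text
t: 18.43
tcp_pos: [546.6, -117.8, 173.9]
tool_rot: [3.141, -0.001, -0.0]
ft_force: [0.7, -0.6, -0.1]
opening: 85.6
```

```bash
python3 -c "
from h import *
go(473,-230,130)
"
```

```text
t18.43 tcp [ 546.6 -117.8  173.9] rpy [ 3.141e+00 -1.000e-03 -0.000e+00] F [ 0.7 -0.6 -0.1] open 85.6 q [-0.45 -0.03 -0.14  1.46  0.    1.12]
shift m [-0.0737  0.1122  0.0438] turn [ 0.04 -0.08 -0.  ]
```

Request:
send_rows --moves '[{"ax": 0,"ay": 0,"az": 0,"tx": -0.02,"ty": 0.03,"tz": 0.01,"hand": 100},{"ax": 0,"ay": 0,"az": 0,"tx": -0.04,"ty": 0.06,"tz": 0.022,"hand": 100},{"ax": 0,"ay": 0,"az": 0,"tx": -0.058,"ty": 0.088,"tz": 0.034,"hand": 100},{"ax": 0,"ay": 0,"az": 0,"tx": -0.07,"ty": 0.106,"tz": 0.042,"hand": 100},{"ax": 0,"ay": 0,"az": 0,"tx": -0.0735,"ty": 0.112,"tz": 0.044,"hand": 100}]'

```text
t: 18.85
tcp_pos: [471.5, -230.7, 127.9]
tool_rot: [-3.141, 0.001, -0.004]
ft_force: [0.1, 0.3, 0.1]
opening: 85.3
```

Request:
send_rows --moves '[{"ax": 0,"ay": 0,"az": 0,"tx": 0,"ty": 0,"tz": 0,"hand": 100},{"ax": 0,"ay": 0,"az": 0,"tx": 0,"ty": 0,"tz": 0,"hand": 100}]'

```text
t: 19.02
tcp_pos: [474.0, -228.5, 129.6]
tool_rot: [-3.142, -0.001, -0.001]
ft_force: [0.4, -0.0, 0.4]
opening: 85.8
```

```bash
python3 -c "
from h import *
w=wrist()
print(fit(w,*J['a']))
cv2.imwrite('pics/w12.png',w['image'][:,:,::-1])
go(473,-230,9)
"
```

```text
(array([ 475.1, -228.3]), np.int32(2285), 2437, array([320.2, 252.8]))
t19.07 tcp [ 474.4 -228.2  129.7] rpy [ 3.141e+00 -1.000e-03 -0.000e+00] F [-0.2 -0.1 -0.5] open 85.6 q [-0.7  -0.12 -0.31  1.38  0.    0.87]
shift m [-0.0015  0.0018  0.1207] turn [ 0.01 -0.06 -0.02]
```

View pics/w12.png

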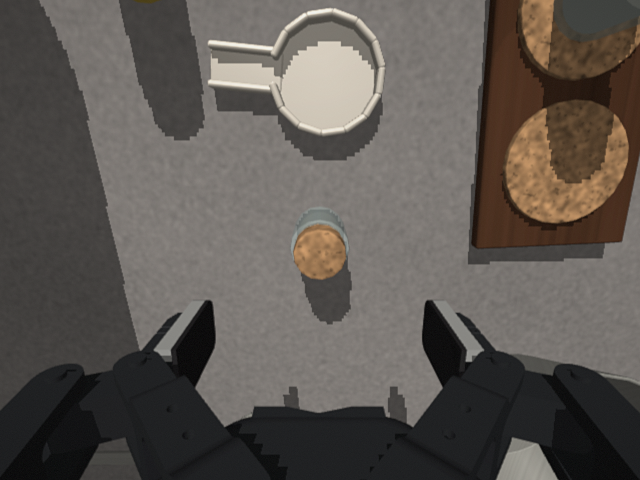

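Request:
send_rows --moves '[{"ax": 0,"ay": 0,"az": 0,"tx": 0.0005,"ty": 0,"tz": 0.022,"hand": 100},{"ax": 0,"ay": 0,"az": 0,"tx": 0.0005,"ty": 0,"tz": 0.048,"hand": 100},{"ax": 0,"ay": 0,"az": 0,"tx": 0.0005,"ty": 0,"tz": 0.076,"hand": 100},{"ax": 0,"ay": 0,"az": 0,"tx": 0.0005,"ty": 0,"tz": 0.1,"hand": 100},{"ax": 0,"ay": 0,"az": 0,"tx": 0.0005,"ty": 0,"tz": 0.117,"hand": 100}]'

```text
t: 19.48
tcp_pos: [474.5, -226.9, 10.2]
tool_rot: [-3.14, 0.001, 0.001]
ft_force: [-0.9, -1.0, 0.4]
opening: 85.7
```

Request:
send_rows --moves '[{"ax": 0,"ay": 0,"az": 0,"tx": 0,"ty": 0,"tz": 0,"hand": 80},{"ax": 0,"ay": 0,"az": 0,"tx": 0,"ty": 0,"tz": 0,"hand": 50},{"ax": 0,"ay": 0,"az": 0,"tx": 0,"ty": 0,"tz": 0,"hand": 25},{"ax": 0,"ay": 0,"az": 0,"tx": 0,"ty": 0,"tz": 0,"hand": 25},{"ax": 0,"ay": 0,"az": 0,"tx": 0,"ty": 0,"tz": 0,"hand": 25}]' --squeeze 25

```text
t: 19.9
tcp_pos: [475.6, -229.3, 14.0]
tool_rot: [3.14, -0.003, -0.0]
ft_force: [0.6, 1.7, 7.5]
opening: 39.6
```

```bash
python3 -c "
from h import *
go(644.5,-175.5,68)
"
```

```text
t19.90 tcp [ 475.6 -229.3   14. ] rpy [ 3.14e+00 -3.00e-03 -0.00e+00] F [0.6 1.7 7.5] open 39.6 q [-0.7  -0.04 -0.45  1.16  0.    0.87]
shift m [ 0.1691 -0.0538 -0.0537] turn [ 0.09 -0.16 -0.02]
```

Request:
send_rows --moves '[{"ax": 0,"ay": 0,"az": 0,"tx": 0,"ty": 0,"tz": -0.004,"hand": 25},{"ax": 0,"ay": 0,"az": 0,"tx": 0,"ty": 0,"tz": -0.014,"hand": 25},{"ax": 0,"ay": 0,"az": 0,"tx": 0,"ty": 0,"tz": -0.03,"hand": 25},{"ax": 0,"ay": 0,"az": 0,"tx": 0,"ty": 0,"tz": -0.046,"hand": 25},{"ax": 0,"ay": 0,"az": 0,"tx": 0,"ty": 0,"tz": -0.056,"hand": 25}]' --squeeze 35

```text
t: 20.32
tcp_pos: [474.7, -229.3, 70.4]
tool_rot: [3.14, -0.002, -0.001]
ft_force: [0.5, 0.5, 0.1]
opening: 39.6
```

Request:
send_rows --moves '[{"ax": 0,"ay": 0,"az": 0,"tx": 0.006,"ty": -0.002,"tz": 0,"hand": 25},{"ax": 0,"ay": 0,"az": 0,"tx": 0.02,"ty": -0.006,"tz": 0,"hand": 25},{"ax": 0,"ay": 0,"az": 0,"tx": 0.042,"ty": -0.013,"tz": 0,"hand": 25},{"ax": 0,"ay": 0,"az": 0,"tx": 0.067,"ty": -0.021,"tz": 0,"hand": 25},{"ax": 0,"ay": 0,"az": 0,"tx": 0.092,"ty": -0.029,"tz": 0,"hand": 25}]'

```text
t: 20.73
tcp_pos: [567.2, -199.2, 67.2]
tool_rot: [-3.141, 0.0, -0.002]
ft_force: [0.1, -0.3, -0.1]
opening: 39.4
```

```bash
python3 -c "
from h import *
go(644.5,-175.5,68)
"
```

```text
t20.73 tcp [ 567.2 -199.2   67.2] rpy [-3.141e+00  0.000e+00 -2.000e-03] F [ 0.1 -0.3 -0.1] open 39.4 q [-0.56  0.14 -0.16  1.27  0.    1.02]
shift m [ 0.0773 -0.0238 -0.0008] turn [-0.02  0.02 -0.09]
```

Request:
send_rows --moves '[{"ax": 0,"ay": 0,"az": 0,"tx": 0.023,"ty": -0.007,"tz": 0,"hand": 25},{"ax": 0,"ay": 0,"az": 0,"tx": 0.043,"ty": -0.013,"tz": 0,"hand": 25},{"ax": 0,"ay": 0,"az": 0,"tx": 0.062,"ty": -0.019,"tz": 0,"hand": 25},{"ax": 0,"ay": 0,"az": 0,"tx": 0.073,"ty": -0.0225,"tz": 0,"hand": 25},{"ax": 0,"ay": 0,"az": 0,"tx": 0.077,"ty": -0.0235,"tz": 0,"hand": 25}]'

```text
t: 21.15
tcp_pos: [644.4, -175.1, 66.7]
tool_rot: [-3.141, 0.0, 0.0]
ft_force: [0.3, -0.3, -1.5]
opening: 39.1
```

```bash
python3 -c "
from h import *
w=wrist();cv2.imwrite('pics/w13.png',w['image'][:,:,::-1])
go(644.5,-175.5,40)
"
```

```text
t21.20 tcp [ 644.1 -175.4   66.8] rpy [-3.141e+00  1.000e-03  0.000e+00] F [-0.5  0.1 -0.9] open 39.1 q [-0.46  0.34  0.07  1.3   0.    1.11]
shift m [0.0004 0.0001 0.0268] turn [-0.04  0.03  0.01]
```

View pics/w13.png

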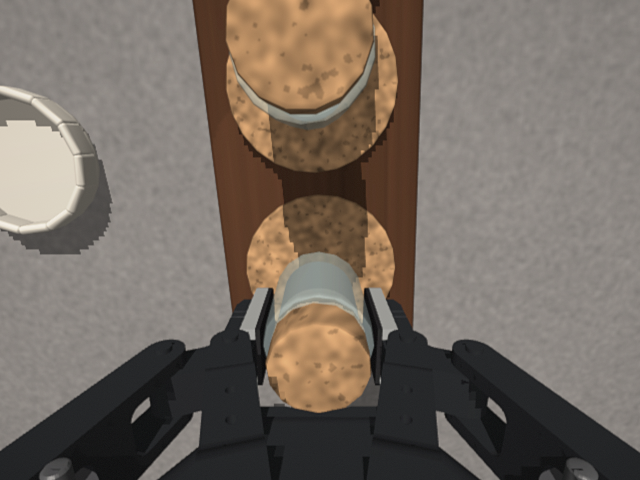

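```bash
python3 -c "
from h import *
w=wrist()
print('coaster4 back',onz(w,(320,195),24)-[0,42,0],'L',onz(w,(247,262),24),'R',onz(w,(395,262),24),'jar back',onz(w,(320,254),52.8)-[0,20,0])
go(644.5,-175.5,40)
"
```

```text
coaster4 back [ 644.74826044 -174.93269367   24.        ] L [ 604.16865261 -170.38951959   24.        ] R [ 686.55061948 -170.33869521   24.        ] jar back [ 644.67807253 -176.07461272   52.8       ]
t21.25 tcp [ 643.3 -175.8   67. ] rpy [-3.141e+00  1.000e-03 -0.000e+00] F [ 0.1 -0.1 -1.1] open 38.9 q [-0.46  0.34  0.07  1.3   0.    1.11]
shift m [ 0.0012 -0.0003  0.027 ] turn [-0.03  0.06 -0.  ]
```

Request:
send_rows --moves '[{"ax": 0,"ay": 0,"az": 0,"tx": 0.0005,"ty": -0.0005,"tz": 0.006,"hand": 25},{"ax": 0,"ay": 0,"az": 0,"tx": 0.0005,"ty": -0.0005,"tz": 0.014,"hand": 25},{"ax": 0,"ay": 0,"az": 0,"tx": 0.0005,"ty": -0.0005,"tz": 0.02,"hand": 25},{"ax": 0,"ay": 0,"az": 0,"tx": 0.0005,"ty": -0.0005,"tz": 0.024,"hand": 25},{"ax": 0,"ay": 0,"az": 0,"tx": 0.0005,"ty": -0.0005,"tz": 0.0255,"hand": 25}]'

```text
t: 21.67
tcp_pos: [642.6, -175.7, 41.0]
tool_rot: [-3.141, 0.002, -0.001]
ft_force: [0.1, -0.8, -0.4]
opening: 39.1
```

Request:
send_rows --moves '[{"ax": 0,"ay": 0,"az": 0,"tx": 0,"ty": 0,"tz": 0.001,"hand": 25},{"ax": 0,"ay": 0,"az": 0,"tx": 0,"ty": 0,"tz": 0.0015,"hand": 25},{"ax": 0,"ay": 0,"az": 0,"tx": 0,"ty": 0,"tz": 0.0015,"hand": 25}]'

```text
t: 21.92
tcp_pos: [643.7, -175.9, 41.1]
tool_rot: [3.142, -0.0, -0.001]
ft_force: [-0.3, 0.2, -0.9]
opening: 39.4
```

Request:
send_rows --moves '[{"ax": 0,"ay": 0,"az": 0,"tx": 0,"ty": 0,"tz": 0.001,"hand": 25},{"ax": 0,"ay": 0,"az": 0,"tx": 0,"ty": 0,"tz": 0.001,"hand": 25}]'

```text
t: 22.08
tcp_pos: [643.8, -175.9, 40.0]
tool_rot: [3.142, -0.0, -0.001]
ft_force: [0.0, -0.5, 0.1]
opening: 38.8
```

Request:
send_rows --moves '[{"ax": 0,"ay": 0,"az": 0,"tx": 0,"ty": 0,"tz": 0.001,"hand": 25},{"ax": 0,"ay": 0,"az": 0,"tx": 0,"ty": 0,"tz": 0.001,"hand": 25}]'

```text
t: 22.25
tcp_pos: [643.7, -175.8, 38.8]
tool_rot: [-3.141, 0.0, -0.001]
ft_force: [-0.5, 0.6, -1.2]
opening: 39.1
```

Request:
send_rows --moves '[{"ax": 0,"ay": 0,"az": 0,"tx": 0,"ty": 0,"tz": 0.0007,"hand": 25},{"ax": 0,"ay": 0,"az": 0,"tx": 0,"ty": 0,"tz": 0.0007,"hand": 25}]'

```text
t: 22.42
tcp_pos: [643.7, -175.8, 38.1]
tool_rot: [-3.141, -0.0, -0.001]
ft_force: [-0.2, -0.4, -0.9]
opening: 39.0
```

Request:
send_rows --moves '[{"ax": 0,"ay": 0,"az": 0,"tx": 0,"ty": 0,"tz": 0.0006,"hand": 25},{"ax": 0,"ay": 0,"az": 0,"tx": 0,"ty": 0,"tz": 0.0006,"hand": 25}]'

```text
t: 22.58
tcp_pos: [643.7, -175.8, 38.0]
tool_rot: [3.142, -0.0, -0.001]
ft_force: [-2.2, 0.2, 3.8]
opening: 39.2
```

Request:
send_rows --moves '[{"ax": 0,"ay": 0,"az": 0,"tx": 0,"ty": 0,"tz": 0.0003,"hand": 25},{"ax": 0,"ay": 0,"az": 0,"tx": 0,"ty": 0,"tz": 0.0003,"hand": 25}]'

```text
t: 22.75
tcp_pos: [643.8, -175.8, 38.1]
tool_rot: [3.141, -0.0, -0.001]
ft_force: [-2.7, 1.8, 6.5]
opening: 39.3
```

Request:
send_rows --moves '[{"ax": 0,"ay": 0,"az": 0,"tx": 0,"ty": 0,"tz": -0.0003,"hand": 49},{"ax": 0,"ay": 0,"az": 0,"tx": 0,"ty": 0,"tz": -0.0003,"hand": 55},{"ax": 0,"ay": 0,"az": 0,"tx": 0,"ty": 0,"tz": -0.0003,"hand": 75},{"ax": 0,"ay": 0,"az": 0,"tx": 0,"ty": 0,"tz": -0.0003,"hand": 100},{"ax": 0,"ay": 0,"az": 0,"tx": 0,"ty": 0,"tz": -0.0003,"hand": 100}]'

```text
t: 23.17
tcp_pos: [643.6, -175.8, 37.4]
tool_rot: [-3.141, 0.0, -0.001]
ft_force: [0.5, -0.4, 0.4]
opening: 80.8
```

Request:
send_rows --moves '[{"ax": 0,"ay": 0,"az": 0,"tx": 0,"ty": 0,"tz": -0.01,"hand": 100},{"ax": 0,"ay": 0,"az": 0,"tx": 0,"ty": 0,"tz": -0.032,"hand": 100},{"ax": 0,"ay": 0,"az": 0,"tx": 0,"ty": 0,"tz": -0.065,"hand": 100},{"ax": 0,"ay": 0,"az": 0,"tx": 0,"ty": 0,"tz": -0.1,"hand": 100},{"ax": 0,"ay": 0,"az": 0,"tx": 0,"ty": 0,"tz": -0.13,"hand": 100}]'

```text
t: 23.58
tcp_pos: [643.8, -175.9, 170.7]
tool_rot: [3.141, -0.001, -0.001]
ft_force: [0.5, -0.7, 0.3]
opening: 85.2
```

Request:
send_rows --moves '[{"ax": 0,"ay": 0,"az": 0,"tx": -0.02,"ty": 0.01,"tz": 0,"hand": 100},{"ax": 0,"ay": 0,"az": 0,"tx": -0.05,"ty": 0.025,"tz": 0,"hand": 100},{"ax": 0,"ay": 0,"az": 0,"tx": -0.085,"ty": 0.04,"tz": 0,"hand": 100},{"ax": 0,"ay": 0,"az": 0,"tx": -0.12,"ty": 0.06,"tz": 0,"hand": 100},{"ax": 0,"ay": 0,"az": 0,"tx": -0.155,"ty": 0.08,"tz": 0,"hand": 100}]'

```text
t: 24.0
tcp_pos: [487.3, -256.0, 168.4]
tool_rot: [3.141, -0.001, 0.0]
ft_force: [0.5, -1.0, 0.1]
opening: 85.9
```

Request:
send_rows --moves '[{"ax": 0,"ay": 0,"az": 0,"tx": -0.025,"ty": 0.03,"tz": 0,"hand": 100},{"ax": 0,"ay": 0,"az": 0,"tx": -0.05,"ty": 0.06,"tz": 0,"hand": 100},{"ax": 0,"ay": 0,"az": 0,"tx": -0.07,"ty": 0.09,"tz": 0,"hand": 100},{"ax": 0,"ay": 0,"az": 0,"tx": -0.08,"ty": 0.11,"tz": 0,"hand": 100},{"ax": 0,"ay": 0,"az": 0,"tx": -0.08,"ty": 0.11,"tz": 0,"hand": 100}]'

```text
t: 24.42
tcp_pos: [406.4, -369.3, 168.5]
tool_rot: [3.14, -0.0, -0.005]
ft_force: [0.3, 0.3, -0.2]
opening: 85.5
```

```bash
python3 - <<'E'
from h import *
import h
go(400,-350,170)
H={'d':(631.5,112),'c':(636,15.5),'b':(639.5,-79.5),'a':(644,-175.5)}
P={n:manip.camera(n) for n in("top","side")}
for n,p in P.items():
    cv2.imwrite(f"pics/{n}9.png",p["image"][:,:,::-1])
t=P["top"]["image"][150:290,90:450]; cv2.imwrite("pics/topc.png",cv2.resize(t,None,fx=2.2,fy=2.2,interpolation=cv2.INTER_CUBIC)[:,:,::-1])
s=P["side"]["image"][120:320,180:500]; cv2.imwrite("pics/sidec.png",cv2.resize(s,None,fx=2.5,fy=2.5,interpolation=cv2.INTER_CUBIC)[:,:,::-1])
p=P["side"]
for j,(x,y) in H.items():
    _,_,r,z0,z1=J[j]
    for l,zz in(("top",z1),("bot",0)):
        print(j,l,proj(p,(x,y,24+zz)).round(0),proj(P["top"],(x,y,24+zz)).round(0))
for l in("colander","spoon_rest"):
    for n,p in P.items():
        for r in manip.pinpoint(p,l)[:1]:
            uv=np.array(r["centre"])*[640,480];print(n,l,onz(p,uv,0).round(1)[:2])
E
```

```text
t24.42 tcp [ 406.4 -369.3  168.5] rpy [ 3.14  -0.    -0.005] F [ 0.3  0.3 -0.2] open 85.5 q [-0.98 -0.06 -0.18  1.45 -0.    0.6 ]
shift m [-0.0065 -0.0192 -0.0016] turn [ 0.11 -0.02 -0.3 ]
d top [336. 155.] [269. 177.]
d bot [334. 198.] [273. 194.]
c top [367. 184.] [312. 180.]
c bot [363. 218.] [312. 194.]
b top [400. 213.] [353. 184.]
b bot [395. 240.] [351. 194.]
a top [436. 244.] [394. 187.]
a bot [430. 264.] [390. 195.]
top colander [553.3 373.8]
side colander [560.3 376.2]
top spoon_rest [ 483.1 -123.3]
side spoon_rest [ 485.8 -105.7]
```

View pics/topc.png

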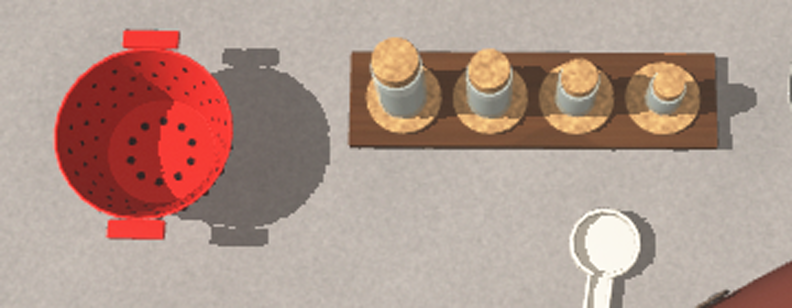

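View pics/sidec.png

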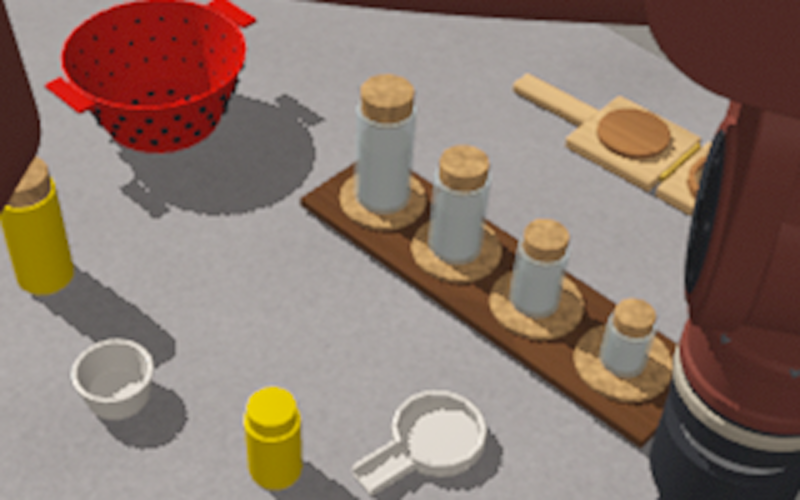

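View pics/top9.png

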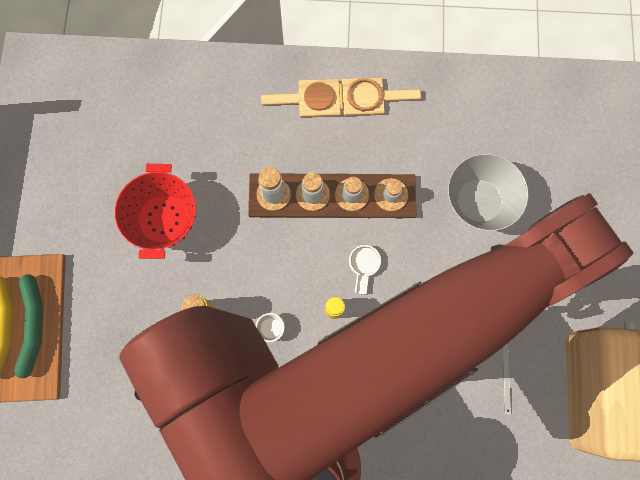

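```bash
python3 -c "
from plant import manip
print(manip.close_job())"
```

```text
the job is handed in; nothing more can be done
None
```

All four jars now stand upright on the coasters in order of height. From the colander end, they are jar_d on coaster_1, jar_c on coaster_2, jar_b on coaster_3 and jar_a on coaster_4. I handed the job in at about 24.5 s, with the gripper open, clear of everything and reading no contact force.

- **Set-down:** I lowered each jar the last few millimetres in small steps until the wrist felt contact, then released it. The force readings stayed below 9 N throughout.
- **Centring:** Wrist images before the last small corrections put each jar within 1–2 mm of its coaster's centre. The closing top and side pictures show all four upright and about centred, judged by eye.
- **Left alone:** The colander, the spoon rest and the yellow look-alikes look unmoved. The networks' positions for the colander and spoon rest differ by up to about 7 mm from before, which I took as scatter. The two cameras disagree with each other by more than that, and I saw no contact.
- **Disagreement:** The cameras differed by a few millimetres along the row, up to about 6 mm for the jars. I went mainly by the wrist camera for placing.

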